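# Take the last access panel off the shelf, file it and flag the reorder

### The arm

A 7-joint arm with a two-finger parallel gripper is mounted at the origin on the work surface. World frame = base frame: x ahead of the robot, y to its left, z up, the work surface at z = 0. Lengths are in m, angles in rad, forces in N, time in s.
With the tool pointing down it reaches from about 0.4 to 0.85 m from the base axis. Payload 10.4 kg.
Tool frame: the origin (TCP) lies on the centre line of the jaws, within the pads' length; the fingertips stand r.tip_extent ahead of it and the grasp point (between the pads) lies 8 mm behind it (r.tip_extent is the distance from the TCP to the fingertips, in m); z points along the fingers, y is the direction in which the jaws open and shut (so a half turn about z gives the same grasp; the last joint's range is limited). The gripper opens to 87 mm and grips with 3 to 60 N. Pads are 19 mm wide; open, the fingers measure 117 mm over their backs; the gripper's body (75 mm by 190 mm) begins 51 mm behind the grasp point.
Start: joints at [-1.182, 0.332, -0.065, 1.46, 0.022, 1.35, -0.088], TCP at [0.25, 0.573, 0.234] pointing down, gripper open.
Joint ranges: [-2.6, 2.6], [-0.5, 2.12], [-1.47, 1.34], [0.16, 2.42], [-1.27, 4.41], [0.06, 2.06], [-2.6, 2.6]. Speed limits (rad/s): [2.22, 2.22, 2.79, 2.79, 3.14, 3.14, 3.14].

### API

Orientations are given as a unit quaternion [x, y, z, w].
In Python, from bench import r gives the robot as it stands.
- The arm moves only by the shell command python3 -m jog 'ROWS' [FORCE]. ROWS is JSON, a list of rows, each a list of 7 numbers: the shift along the tool's x, y, z in cm, then the turn, a rotation vector about the tool's x, y, z in rad, then the opening, from -1 (shut) to 1 (fully open). In form: [[tx, ty, tz, wx, wy, wz, jaw], ...]. A call has 1 to 20 rows; each row shifts and turns the commanded pose from where the row before left it, along the tool's axes as they then stand; what a row does not reach is not made up. A row lasts 1/8 s, in which the tool goes at most 62.5 mm and 10.7 degrees, less where a joint would pass 70% of its speed; a pose out of reach is approached as far as the arm can. A call with a gripper value outside its range is refused whole. The fingers move at their own pace and stop on an object; FORCE is the grip in N (left out, the last holds). Time passes only in rows, so rows that do not move let the fingers close. It gives the time, the measured TCP pose, the force and the opening at its end, in the units of the state.
- r.read_state(): the state, without advancing time (a new reading comes with each control period).
- r.camera(name): name is "side" or "top"; returns a dict with "frame" (400x640x3 uint8, red, green, blue), "fx", "fy", "cx", "cy" (pixels), "k1" (the pictures are not rectified: a ray, as slopes to the right and down, at radius r is drawn at 1 + k1 r^2 times it, then the intrinsics apply), "camera_from_world" (4x4, takes a point from world to camera coordinates). Camera axes: x right, y down, z forward; pixel columns grow to the right and rows downward; lengths in m; the calibration is good to about 2 mm. A picture is of the moment at which its call begins. There is no depth.
- r.close_job(): hands the job in, once; it reports no verdict.
Trained networks look in a picture, given as the dict that the camera call returned (one of the last four; its "shot" number tells which), for a name from the list of things; names that differ only in an ending like _2 or _b are one class to them, and where a whole thing is asked for, a point or a joint stands for the part that bears it (a point fixed in the world has none). Each returns a list of dicts, best first, with "score" (0 to 1); they miss things now and then, are a little off and sometimes report something else, mostly with a low value. They report only what shows in the picture. A call takes as long as a camera call. They do not tell look-alikes from the thing itself.
- r.search_frame(picture, thing): "rect" ([left, top, right, bottom] in pixels, round what is visible of it).
The state is a dict: "time": time; "joint_positions": joint angles; "joint_vel": joint speeds; "joint_torque": joint torques, N m; "ee_pos": TCP position; "eef_rot": TCP orientation; "ft_force": force on the tool from outside, world axes, zero at the start; "torque": the same for the moment, N m; "width": finger opening in m.
Only numpy, scipy, OpenCV 4.12 (cv2) and the standard library are available. Lean on these libraries where they do the work, as an engineer would, in place of code of your own. Each camera call takes 0.05 s, during which the arm holds its last target.

### The job

The last access panel lies flat on the deck of the shelf bay: edge it out over the front of the shelf, still lying flat, until it overhangs enough to pinch by its front end, lift it off and stand it on end in the empty middle compartment of the wire basket, setting it down rather than dropping it. As it was the last one, also turn the shelf's stock flag half a turn, so that its red face looks out of the shelf, towards the robot, instead of the green. Leave the other stock where it is.

Things in the scene. Friction and masses are not known exactly. Their poses are not given: they have to be found in the camera images.
- shelf: Fixed white steel shelf bay, turned up to 7 degrees. Origin on the counter below the middle of the deck's front edge: own x inwards (away from the robot), y left, z up. Deck x 0 to 250 mm, y -230 to 230, top at z 140. Red price rail on its front: x -4 to 0, z 98 to 138; below it free space back to the kick plate at x 60.
- deck_edge (a point): Middle of the deck's top front edge (shelf frame 0, 0, 140 mm); axes as the shelf. An upper wire shelf roofs x 50 to 250 over the whole width: underside 280 mm above the deck (near its end brackets, y beyond 220, 253 mm), so the deck can be reached only with a tool leaning in from the front.
- panel: The access panel: flat grey plastic plate with a white door, 140 long (own x) x 110 wide (y) x 16 mm thick (z), 140 to 280 g. Origin in the middle of its underside. Starts flat on the deck, door up, -x end to the front, 15 to 35 mm back from the edge at its middle, turned up to 12 degrees from the shelf.
- panel_mid (a point): Centre of the access panel, its centre of mass (8 mm above its underside); axes as the panel. The panel slides easily on the deck (friction about 0.2) and tips over the edge if this point passes it, or if it is pressed down on the part that overhangs. Finger pads hold it well (friction about 0.8).
- panel_front (a point): Middle of the panel's front end face (panel frame -70, 0, 8 mm); axes as the panel.
- basket: Fixed wire basket, 154 (own x) x 144 (own y) x 105 mm high, turned up to 15 degrees; origin in the middle of its underside, own x away from the robot. Floor 5 thick. Dividers 4 thick at x -25 and 25, as high as the rim: three compartments in a row along x, each 46 clear in x, 136 in y. The middle one is empty; a panel on end in it has its width along y and may lean.
- stock_front: Same kind of panel, standing on end in the compartment nearest the robot (basket x about -54 mm), its top 145 mm above the counter; origin in the middle of its lower end, own x its thickness. To be left alone.
- stock_back: Same kind of panel, standing on end in the far compartment (basket x about 54 mm), its top 145 mm above the counter; origin in the middle of its lower end, own x its thickness. To be left alone.
- flag (a joint): Stock flag: board 64 wide, 60 high, 8 mm thick, green on one face and red on the other, on an upright spindle through its middle. Radians, anticlockwise from above: 0 green face out towards the robot, board parallel to the shelf front; 3.14 red face out. Stops at both. Friction 0.02 N m; it stays where it is left. Starts at 0 to 0.4.
- flag_axis (a point): Point on the flag's spindle axis at the top edge of the board, 215 mm above the counter (board from 155 to 215). Shelf frame -50, -185, 215: the spindle (14 mm thick, below the board) stands on a clip in front of the price rail. Axes turn with the flag: own x its thickness, own y its width.
- carton: Loose brown carton 70 x 50 x 60 mm on the deck, to the left of the panel; origin in the middle of its underside. To be left alone.
- tin: Loose blue tin, diameter 52, height 75 mm, on the deck to the right of the panel; origin in the middle of its underside. To be left alone.
- coupling: Loose grey pipe coupling standing on the counter, diameter 60, height 55 mm; origin in the middle of its underside. To be left alone.
- screw_box: Loose small box 60 x 90 x 40 mm on the counter at the left; origin in the middle of its underside. To be left alone.
Mind the look-alikes: they are no part of the job. What is shaped like the panel but purple is not meant.

How it is judged:
By the outcome, as a careful person would: the job done as asked, in the order asked, and still so for the second after the job is handed in, with the robot touching nothing.
It also fails if it takes over 72 s, if anything falls off the work surface, if the arm or the gripper's body presses on something with over 40 N, if the wrist force passes 120 N, or if a joint passes its speed limit or range.

## Working session

There is one attempt and no reset: what is moved stays moved. The work goes in short steps, Python scripts to look and compute and a shell command to move; the robot and the scene stay as the last step left them, time stands still between calls to the robot, and variables do not carry over. Pictures are saved under pics/ and viewed, and the job is handed in when it is done.

```bash
ls; mkdir -p pics; python3 - <<'E'
from bench import r
import cv2
print(r.tip_extent); s=r.read_state(); print(s)
for n in("side","top"):
    c=r.camera(n); cv2.imwrite(f"pics/{n}0.png",c["frame"][:,:,::-1])
    print(n,c["fx"],c["fy"],c["cx"],c["cy"],c["k1"],c["camera_from_world"].tolist() if hasattr(c["camera_from_world"],'tolist') else c["camera_from_world"])
    for t in["shelf","panel","basket","stock_front","flag","carton","tin","coupling","screw_box"]:
        print(t,[(round(d["score"],2),[round(v) for v in d["rect"]]) for d in r.search_frame(c,t)])
E
```

```text
pics
0.011
{'time': 0.0, 'joint_positions': array([-1.1815662 ,  0.33284486, -0.06470876,  1.4609553 ,  0.02157512,
        1.34989485, -0.08847551]), 'joint_vel': array([-6.05577954e-04, -1.06208328e-03,  2.77698202e-04, -8.79782542e-04,
       -4.14991794e-05,  6.85596229e-04, -5.48712517e-04]), 'joint_torque': array([ 1.66121197e-05, -6.23256826e+01,  2.49269122e-02, -3.89903033e+01,
       -6.12517353e-02,  3.97540850e-02,  1.44622959e-04]), 'ee_pos': array([0.25002105, 0.57240081, 0.23276414]), 'eef_rot': array([ 2.04439144e-01,  9.78879022e-01, -6.92900665e-04, -1.24633334e-04]), 'ft_force': array([ 0.4763001 , -1.04209067,  0.70933388]), 'torque': array([-0.00584852, -0.03540009,  0.01753654]), 'width': 0.08720399857637098}
side 449.8563433790918 449.8563433790918 312.58280887409404 196.08150792242293 -0.032388611662143844 [[0.74712253644075, -0.6646577776749728, -0.006160691398418067, -0.3559050122685489], [-0.47562821037287384, -0.528119455810246, -0.7034682977165259, 0.34940073520212733], [0.4643120944363147, 0.5285072175201166, -0.7106999366746184, 1.2518468862184609], [0.
[... 570 characters left out ...]
3809262, -0.9997085278556914, -0.00891151393748619, 0.004693933976075117], [-0.9859070978074443, 0.023604159366607095, -0.1656201622795323, 0.5102355493698871], [0.16578223741087003, 0.005069811949425193, -0.9861493531741747, 1.2479274973309482], [0.0, 0.0, 0.0, 1.0]]
shelf [(0.6, [126, 3, 362, 197])]
panel [(0.88, [149, 292, 206, 337]), (0.87, [227, 233, 284, 281]), (0.84, [238, 103, 278, 161])]
basket [(0.58, [387, 180, 452, 250])]
stock_front [(0.78, [396, 225, 442, 241])]
flag [(0.76, [322, 180, 343, 192])]
carton [(0.82, [178, 121, 208, 154]), (0.24, [236, 103, 284, 160])]
tin [(0.89, [317, 114, 341, 141])]
coupling [(0.51, [323, 217, 351, 240])]
screw_box [(0.97, [166, 228, 206, 251])]
```

```bash
python3 - <<'E'
import cv2
a=cv2.imread("pics/side0.png"); cv2.imwrite("pics/side0z.png",cv2.resize(a[60:340,170:450],None,fx=2.1,fy=2.1,interpolation=cv2.INTER_CUBIC))
a=cv2.imread("pics/top0.png"); cv2.imwrite("pics/top0z.png",cv2.resize(a[60:350,100:480],None,fx=2,fy=2,interpolation=cv2.INTER_CUBIC))
E
```

```text
(no output)
```

View pics/side0.png

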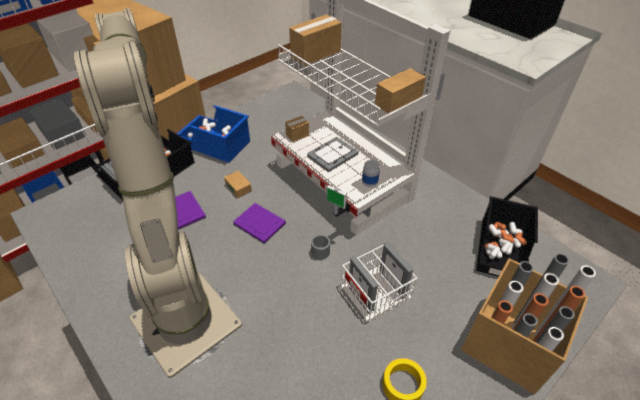

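View pics/top0.png

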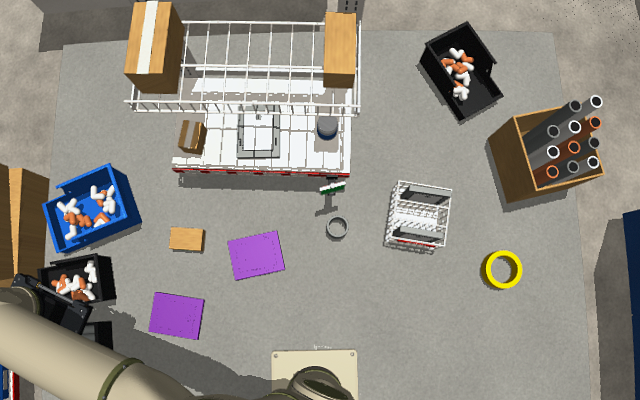

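```bash
ls pics
```

```text
side0.png
side0z.png
top0.png
top0z.png
```

View pics/side0z.png

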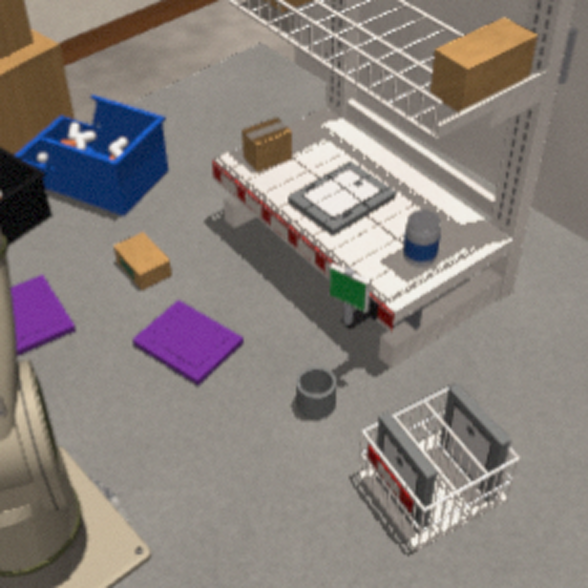

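View pics/top0z.png

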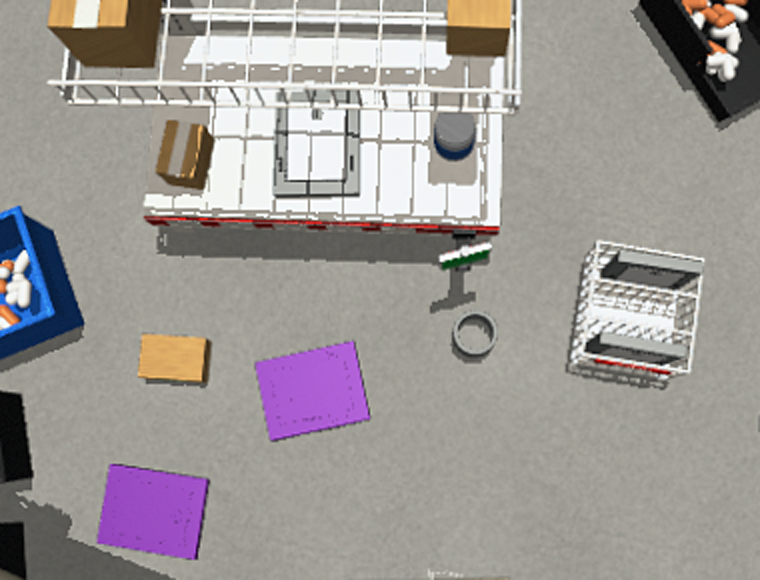

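```bash
cat > h.py <<'E'
import numpy as np, cv2
from bench import r
from scipy.optimize import least_squares
from scipy.spatial.transform import Rotation as R
def proj(c,P):
    P=np.atleast_2d(P); T=np.array(c["camera_from_world"]); q=P@T[:3,:3].T+T[:3,3]
    s=q[:,:2]/q[:,2:]; r2=(s**2).sum(1,keepdims=True); s=s*(1+c["k1"]*r2)
    return s*[c["fx"],c["fy"]]+[c["cx"],c["cy"]]
def ray(c,px,z):
    px=np.atleast_2d(px).astype(float); d=(px-[c["cx"],c["cy"]])/[c["fx"],c["fy"]]; s=d.copy()
    for _ in range(20): s=d/(1+c["k1"]*(s**2).sum(1,keepdims=True))
    T=np.array(c["camera_from_world"]); Rw=T[:3,:3].T; o=-Rw@T[:3,3]
    D=np.c_[s,np.ones(len(s))]@Rw.T
    return o+D*((z-o[2])/D[:,2])[:,None]
def pose2(x,y,yaw,P):
    P=np.atleast_2d(P); c,s=np.cos(yaw),np.sin(yaw)
    return np.c_[x+c*P[:,0]-s*P[:,1],y+s*P[:,0]+c*P[:,1],P[:,2]]
def fit(obs,x0):
    # obs: list of (cam, P(local xyz), px)
    def f(p): return np.concatenate([(proj(c,pose2(*p,P))[0]-px) for c,P,px in obs])
    o=least_squares(f,x0,loss="soft_l1"); return o.x,f(o.x).reshape(-1,2)
def crop(c,x0,y0,x1,y1,k,name,lines=()):
    a=c["frame"][y0:y1,x0:x1,::-1]; a=cv2.resize(a,None,fx=k,fy=k,interpolation=cv2.INTER_CUBIC)
    for L in lines:
        p=((proj(c,L)-[x0,y0]+.5)*k).astype(int); cv2.polylines(a,[p.reshape(-1,1,2)],False,(0,200,255),1)
    for u in range((x0+9)//10*10,x1,10):
        cv2.line(a,((u-x0)*k,0),((u-x0)*k,6 if u%50 else 14),(0,0,255),1)
        if u%20==0: cv2.putText(a,str(u),((u-x0)*k,24),0,.35,(0,0,255))
    for v in range((y0+9)//10*10,y1,10):
        cv2.line(a,(0,(v-y0)*k),(6,(v-y0)*k),(0,0,255),1)
        if v%20==0: cv2.putText(a,str(v),(8,(v-y0)*k+4),0,.35,(0,0,255))
    cv2.imwrite("pics/"+name,a)
E
python3 - <<'E'
from h import *
c=r.camera("top"); crop(c,165,95,355,205,4,"t1.png"); crop(c,380,170,460,260,6,"t2.png")
c=r.camera("side"); crop(c,265,110,420,230,5,"s1.png"); crop(c,330,230,425,325,6,"s2.png")
E
```

```text
(no output)
```

View pics/t1.png

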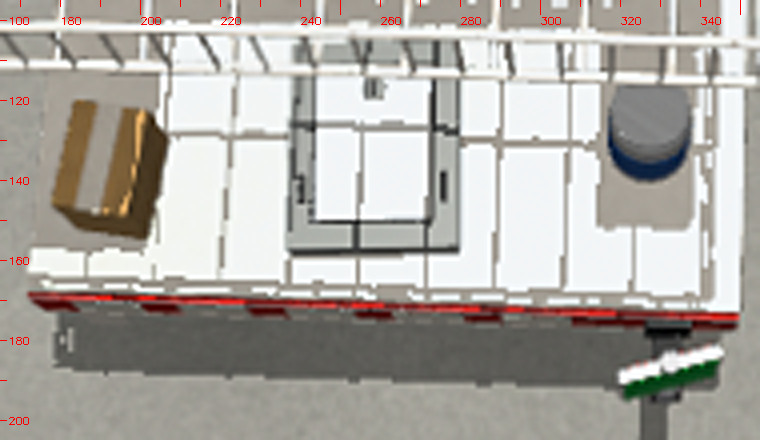

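View pics/t2.png

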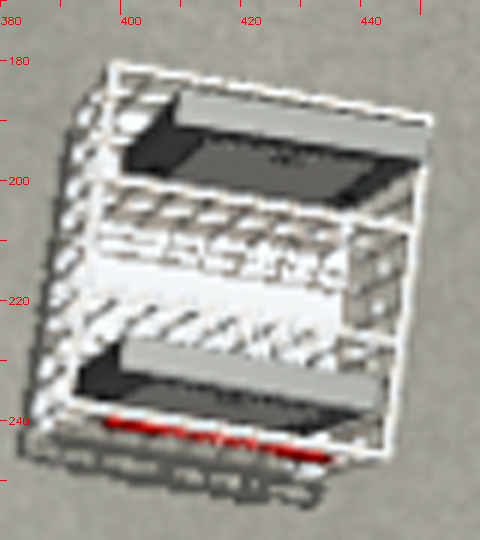

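View pics/s1.png

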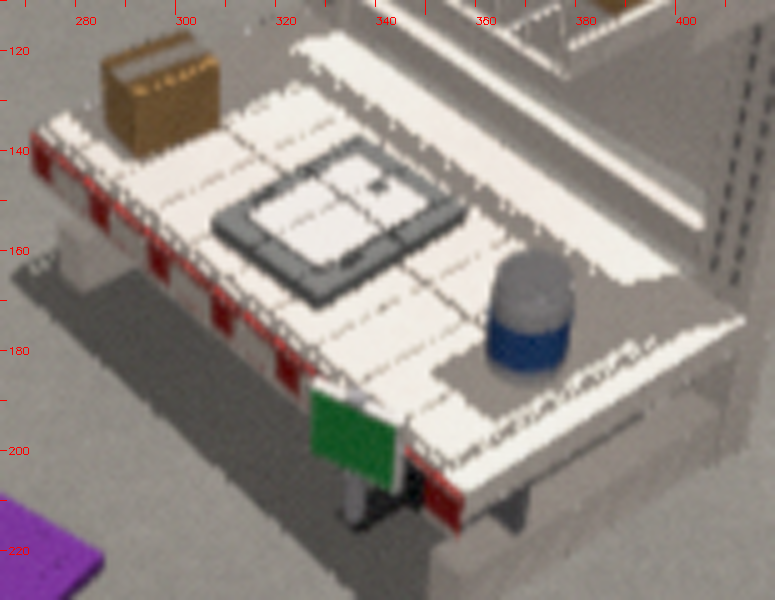

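View pics/s2.png

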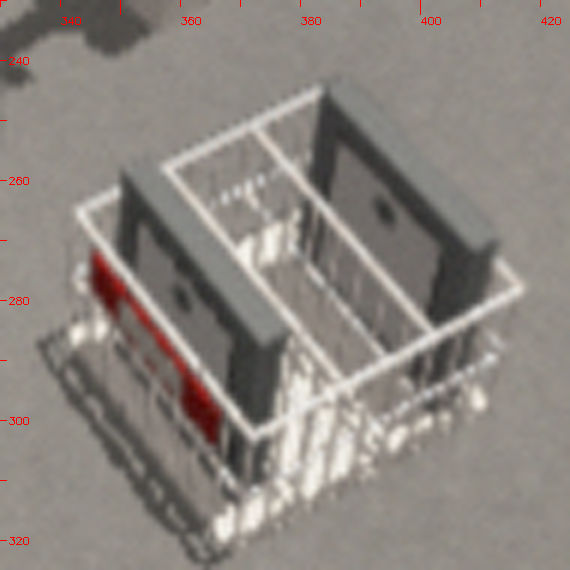

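```bash
cat > fit0.py <<'E'
from h import *
t=r.camera("top"); s=r.camera("side")
H=.14
sh,e=fit([(t,[-.004,.23,.138],[172,168]),(t,[-.004,-.23,.138],[349,173.5]),(s,[-.004,.23,.138],[270,137]),(s,[-.004,-.23,.138],[356.3,209.5])],[.65,.1,0])
print("shelf",sh,e.round(1).tolist())
pa,e=fit([(t,[-.07,.055,H+.016],[237.5,157]),(t,[-.07,-.055,H+.016],[279,156.7]),
 (s,[-.07,.055,H+.016],[306.7,153]),(s,[-.07,-.055,H+.016],[328,168]),(s,[.07,-.055,H+.016],[356,151]),(s,[.07,.055,H+.016],[335.5,137])],[.75,.1,0])
print("panel",pa,e.round(1).tolist())
w,d=.077,.072
ba,e=fit([(t,[w,d,.105],[398,181]),(t,[w,-d,.105],[451.5,190]),(t,[-w,-d,.105],[444.5,246]),(t,[-w,d,.105],[391,237]),
 (s,[-w,d,.105],[343,265]),(s,[w,d,.105],[383,244.5]),(s,[w,-d,.105],[415.5,278]),(s,[-w,-d,.105],[372,302.5])],[.5,-.2,0])
print("basket",ba,e.round(1).tolist())
fa=pose2(*sh,[-.05,-.185,.215])[0]; print("flagaxis",fa)
q=np.array([pa[0],pa[1],0])-[sh[0],sh[1],0]; print("panel in shelf",R.from_euler('z',-sh[2]).apply(q), pa[2]-sh[2])
print("carton",ray(t,[[193,137]],.2), "tin",ray(t,[327,121],.215),ray(s,[[371,163]],.215))
def rect(p,x0,x1,y0,y1,z): return pose2(*p,[[x0,y0,z],[x1,y0,z],[x1,y1,z],[x0,y1,z],[x0,y0,z]])
fl=[]
for a in (0.2,0.3,.4):
    fl.append(pose2(fa[0],fa[1],sh[2]+a,[[0,-.032,.215],[0,.032,.215],[0,.032,.155],[0,-.032,.155]]))
L=[rect(sh,0,.25,-.23,.23,.14),rect(pa,-.07,.07,-.055,.055,.156),rect(ba,-w,w,-d,d,.105),rect(ba,-.027,.027,-d,d,.105)]+fl
crop(t,165,95,465,255,2,"t3.png",L); crop(s,265,110,425,330,3,"s3.png",L); crop(t,310,165,360,205,10,"t4.png",fl)
E
python3 fit0.py
```

```text
shelf [ 0.58212175  0.12708727 -0.0584338 ] [[-0.4, 0.4], [0.9, 0.5], [0.3, -1.4], [0.2, -1.0]]
panel [ 0.67988523  0.12805636 -0.00745187] [[-0.7, 0.6], [1.1, 0.1], [-0.9, -0.5], [-0.2, 0.7], [2.2, -0.6], [0.4, -1.5]]
basket [ 0.46362138 -0.28725006 -0.17910768] [[0.0, -0.6], [0.5, -1.2], [1.0, 1.0], [-0.6, 1.5], [-2.7, -0.2], [1.2, -2.4], [1.1, -0.8], [-0.9, 0.7]]
flagaxis [ 0.52140299 -0.05467695  0.215     ]
panel in shelf [0.09754002 0.00667687 0.        ] 0.05098193101540933
carton [[0.65441413 0.2859861  0.2       ]] tin [[ 0.68049636 -0.045724    0.215     ]] [[ 0.68098234 -0.04413233  0.215     ]]
```

```bash
sleep 1
```

```text
(no output)
```

View pics/t3.png

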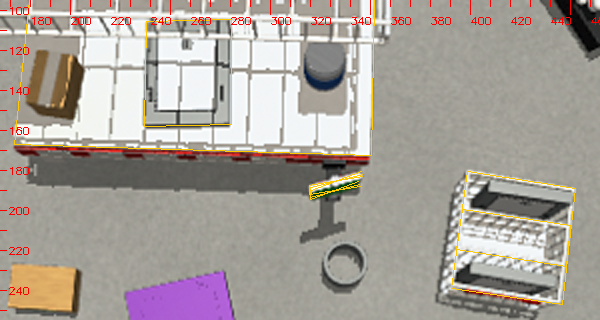

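View pics/s3.png

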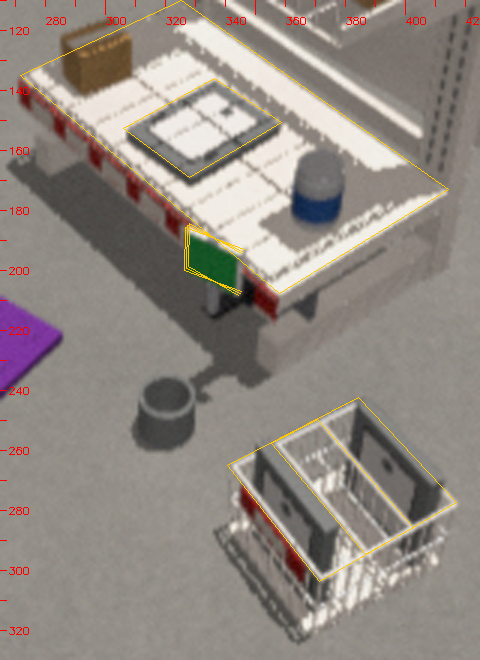

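View pics/t4.png

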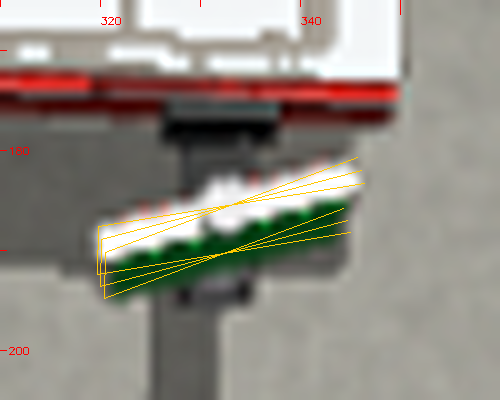

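```bash
cat >> h.py <<'E'
import json,os
def log():
    s=r.read_state(); open("log.jsonl","a").write(json.dumps([list(map(float,s["joint_positions"])),list(map(float,s["ee_pos"])),list(map(float,s["eef_rot"]))])+"\n"); return s
def rot(z,y):
    z=np.array(z,float); z/=np.linalg.norm(z); y=np.array(y,float); y-=z*(y@z); y/=np.linalg.norm(y)
    return R.from_matrix(np.c_[np.cross(y,z),y,z])
def plan(p1,R1,n,p0=None,R0=None):
    s=r.read_state()
    if p0 is None: p0=s["ee_pos"]
    if R0 is None: R0=R.from_quat(s["eef_rot"])
    p1=np.array(p1); w=(R0.inv()*R1).as_rotvec()/n
    A=sum((R0*R.from_rotvec(w*k)).as_matrix() for k in range(n)); d=np.linalg.solve(A,p1-p0)
    print(f"{n} rows of [{100*d[0]:.2f},{100*d[1]:.2f},{100*d[2]:.2f},{w[0]:.4f},{w[1]:.4f},{w[2]:.4f}] |d|={100*np.linalg.norm(d):.2f} |w|={np.linalg.norm(w):.3f}")
    return d,w
E
python3 - <<'E'
from h import *
log(); plan([.42,.2,.38],rot([.5,0,-.866],[0,1,0]),10)
E
```

```text
10 rows of [-2.83,-3.22,-0.90,-0.0108,-0.0516,-0.0402] |d|=4.38 |w|=0.066
```

```bash
python3 -m jog '[[-2.83,-3.22,-0.9,-0.0108,-0.0516,-0.0402,-1],[-2.83,-3.22,-0.9,-0.0108,-0.0516,-0.0402,-1],[-2.83,-3.22,-0.9,-0.0108,-0.0516,-0.0402,-1],[-2.83,-3.22,-0.9,-0.0108,-0.0516,-0.0402,-1],[-2.83,-3.22,-0.9,-0.0108,-0.0516,-0.0402,-1]]' 20; python3 -c "from h import *;print(log()['joint_positions'].round(3))"
python3 -m jog '[[-2.83,-3.22,-0.9,-0.0108,-0.0516,-0.0402,-1],[-2.83,-3.22,-0.9,-0.0108,-0.0516,-0.0402,-1],[-2.83,-3.22,-0.9,-0.0108,-0.0516,-0.0402,-1],[-2.83,-3.22,-0.9,-0.0108,-0.0516,-0.0402,-1],[-2.83,-3.22,-0.9,-0.0108,-0.0516,-0.0402,-1]]'; python3 -c "from h import *;print(log()['joint_positions'].round(3))"
```

```text
time: 1.82
ee_pos: [0.3262, 0.3744, 0.2909]
eef_rot: [0.103, 0.986, 0.0, 0.132]
ft_force: [0.6, -0.5, 0.6]
width: 0.0448
[-1.099 -0.074 -0.018  1.821  0.256  1.31   0.19 ]
time: 2.45
ee_pos: [0.4208, 0.1984, 0.3803]
eef_rot: [-0.0, 0.966, 0.0, 0.26]
ft_force: [-0.2, -0.0, 0.5]
width: 0.0019
[-0.998 -0.418  0.127  1.969  0.469  1.26   0.628]
```

```bash
cat > kin.py <<'E'
from h import *
def fk(q,m):
    d1,L1,a,L2,b,L3,o1,o7=m[:8]; s=m[8:15]
    q=np.array(q)*s
    Rz=lambda t:R.from_euler('z',t); Ry=lambda t:R.from_euler('y',t)
    p=np.array([0,0,d1]); T=Rz(q[0]+o1)*Ry(q[1])*Rz(q[2]); p=p+T.apply([a,0,L1]); el=p
    T=T*Ry(q[3])*Rz(q[4]+0); p=p+T.apply([-b,0,L2]); wr=p
    T=T*Ry(q[5])*Rz(q[6]+o7); p=p+T.apply([0,0,L3])
    return p,T,el,wr
if __name__=="__main__":
    import itertools
    D=[json.loads(l) for l in open("log.jsonl")]
    best=[]
    for sg in itertools.product([1,-1],[1,-1],[1,-1],[1,-1]):
        s=np.array([sg[0],1,sg[1],1,sg[2],1,sg[3]])
        def f(m):
            o=[]
            M=np.r_[m[:4],m[4],m[5:8],s]
            for q,p,e in D:
                P,T,_,_=fk(q,M); o+=list((P-p)*5)+list((R.from_quat(e).inv()*T).as_rotvec())
            o+=list(1e-3*(m[[2,4]]))
            return np.array(o)
        for o1 in np.arange(0,6.2,.8):
          for o7 in np.arange(0,6.2,1.57):
            x=least_squares(f,[.35,.45,0,.45,0,.35,o1,o7],max_nfev=60)
            best.append((x.cost,s,x.x))
    best.sort(key=lambda b:b[0])
    for b in best[:4]: print(b[0],b[1],b[2].round(4))
    np.save("m.npy",np.r_[best[0][2],best[0][1]])
E
python3 kin.py
```

```text
0.00100032487670817 [-1  1 -1  1 -1  1 -1] [ 0.3302  0.4138 -0.005   0.5662 -0.2614  0.1097 -0.0723  1.5026]
0.0010003248767081767 [-1  1 -1  1 -1  1 -1] [ 0.3302  0.4138 -0.005   0.5662 -0.2614  0.1097 -0.0723  1.5026]
0.001000324876708182 [-1  1 -1  1 -1  1 -1] [ 3.3020e-01  4.1380e-01 -5.0000e-03  5.6620e-01 -2.6140e-01  1.0970e-01
  6.2109e+00  1.5026e+00]
0.0010003248767081856 [-1  1 -1  1 -1  1 -1] [ 0.3302  0.4138 -0.005   0.5662 -0.2614  0.1097 -0.0723  1.5026]
```

```bash
cat > kin2.py <<'E'
from h import *
import itertools
Rz=lambda t:R.from_euler('z',t); Ry=lambda t:R.from_euler('y',t)
SG=np.array([-1,1,-1,1,-1,1,-1.])
# m: o(7), d1, shoulder off a0x, elbow a, b, wrist c, L1,L2,L3
def fk(q,m):
    q=np.array(q)*SG+m[:7]; d1,a0,ax,L1,bx,L2,cx,L3,cy=m[7:16]
    T=Rz(q[0]); p=np.array([0,0,d1])+T.apply([a0,0,0]); T=T*Ry(q[1])*Rz(q[2]); p=p+T.apply([ax,0,L1]); el=p
    T=T*Ry(q[3])*Rz(q[4]); p=p+T.apply([bx,0,L2]); wr=p
    T=T*Ry(q[5]); p=p+T.apply([cx,cy,0]); T=T*Rz(q[6]); p=p+T.apply([0,0,L3]); return p,T,el,wr
def solve(D,reg=1e-3):
    m0=np.r_[np.zeros(6),1.57,.33,0,0,.45,0,.45,0,.35,0]
    def f(m):
        o=[]
        for q,p,e in D:
            P,T,_,_=fk(q,m); o+=list((P-p)*5)+list((R.from_quat(e).inv()*T).as_rotvec())
        return np.r_[o,reg*(m-m0)]
    x=least_squares(f,m0); return x.x,f(x.x)[:6*len(D)].reshape(-1,6)
if __name__=="__main__":
    D=[json.loads(l) for l in open("log.jsonl")]
    m,e=solve(D); print(m.round(4)); print(e.round(4)); np.save("m2.npy",m)
E
python3 kin2.py
```

```text
[-0.      0.     -0.     -0.      0.     -0.      1.5708  0.2512  0.0063
 -0.0182  0.4554 -0.076   0.596   0.1129  0.3976 -0.045 ]
[[-0.  0.  0. -0. -0.  0.]
 [ 0.  0. -0.  0.  0.  0.]
 [-0.  0.  0.  0.  0. -0.]]
```

```bash
python3 - <<'E'
from h import *
t=r.camera("top"); print(ray(t,[[206,130],[199,154],[193,121],[178,147]],.17))
a=np.radians(35);y=-.058
plan([.672,.129,.20],rot([np.sin(a)*np.cos(y),np.sin(a)*np.sin(y),-np.cos(a)],[-np.sin(y),np.cos(y),0]),10)
E
```

```text
[[0.68148566 0.26090532 0.17      ]
 [0.6187998  0.2773702  0.17      ]
 [0.7068636  0.29536069 0.17      ]
 [0.63895437 0.33214796 0.17      ]]
10 rows of [-1.13,-0.59,2.89,0.0032,-0.0081,0.0046] |d|=3.16 |w|=0.010
```

```bash
A='[-1.13,-0.59,2.89,0.0032,-0.0081,0.0046,-1]'; python3 -m jog '[[-1.13,-0.59,2.89,0.0032,-0.0081,0.0046,-1],[-1.13,-0.59,2.89,0.0032,-0.0081,0.0046,-1],[-1.13,-0.59,2.89,0.0032,-0.0081,0.0046,-1],[-1.13,-0.59,2.89,0.0032,-0.0081,0.0046,-1],[-1.13,-0.59,2.89,0.0032,-0.0081,0.0046,-1]]' ; python3 -c "from h import *;print(log()['joint_positions'].round(3))"
python3 -m jog '[[-1.13,-0.59,2.89,0.0032,-0.0081,0.0046,-1],[-1.13,-0.59,2.89,0.0032,-0.0081,0.0046,-1],[-1.13,-0.59,2.89,0.0032,-0.0081,0.0046,-1],[-1.13,-0.59,2.89,0.0032,-0.0081,0.0046,-1],[-1.13,-0.59,2.89,0.0032,-0.0081,0.0046,-1],[0,0,0,0,0,0,-1]]'; python3 -c "
from h import *;print(log()['joint_positions'].round(3))
for n in ('top','side'):
  c=r.camera(n); crop(c,*((165,80,365,210,4) if n=='top' else (250,90,410,220,5)),n+'4.png')"; python3 kin2.py
```

```text
time: 3.12
ee_pos: [0.5434, 0.1687, 0.2841]
eef_rot: [0.014, 0.96, -0.004, 0.278]
ft_force: [0.3, 0.7, -0.1]
width: 0.0005
[-0.944 -0.203  0.337  2.019  0.502  0.899  0.711]
time: 3.88
ee_pos: [0.6681, 0.133, 0.193]
eef_rot: [0.027, 0.955, -0.011, 0.297]
ft_force: [-1.3, 0.5, 0.4]
width: 0.0005
[-0.851  0.136  0.499  1.942  0.344  0.553  0.895]
[-1.5000e-03 -6.1000e-03 -7.7000e-03  7.0000e-04  1.6000e-03  2.4000e-03
  1.5601e+00  2.6600e-01  1.3600e-02 -2.3900e-02  4.5060e-01  1.0000e-04
  5.1010e-01  1.1000e-02  3.5760e-01 -3.9100e-02]
[[-0.002   0.0025  0.0009 -0.0029 -0.0011 -0.0016]
 [ 0.0043 -0.0045 -0.0031 -0.0007  0.0008 -0.    ]
 [-0.0019 -0.0006  0.001  -0.0001  0.0024  0.0003]
 [ 0.0005  0.0046  0.0033  0.0012  0.0009  0.0008]
 [-0.0012 -0.0017 -0.0021  0.0029 -0.0015  0.0004]]
```

```bash
sleep 0.1
```

```text
(no output)
```

View pics/top4.png

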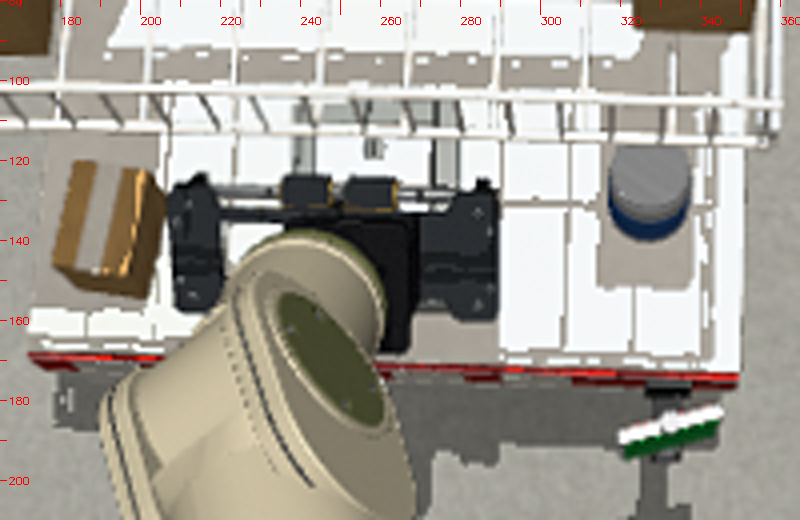

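View pics/side4.png

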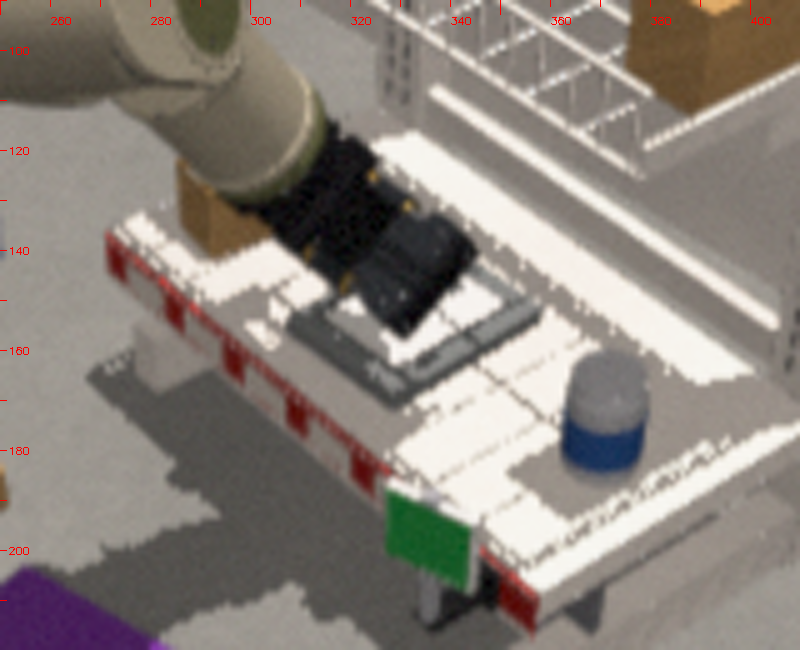

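```bash
python3 - <<'E'
from h import *
s=r.read_state(); print(s["ee_pos"],s["eef_rot"],s["ft_force"])
a=np.radians(35);y=-.058
plan([.686,.124,.176],rot([np.sin(a)*np.cos(y),np.sin(a)*np.sin(y),-np.cos(a)],[-np.sin(y),np.cos(y),0]),4)
E
```

```text
[0.66769429 0.13427374 0.19473834] [ 0.02659601  0.95435749 -0.00952699  0.29732753] [ 0.00066002 -0.14426231 -0.23130603]
4 rows of [-0.12,-0.23,0.65,-0.0003,-0.0017,0.0007] |d|=0.70 |w|=0.002
```

```bash
python3 -m jog '[[-0.12,-0.23,0.65,0,0,0,-1],[-0.12,-0.23,0.65,0,0,0,-1],[-0.12,-0.23,0.65,0,0,0,-1],[-0.12,-0.23,0.65,0,0,0,-1],[0,0,0,0,0,0,-1]]'; python3 -m jog '[[0.115,0,0.164,0,0,0,-1],[0.115,0,0.164,0,0,0,-1],[0,0,0,0,0,0,-1]]'; python3 -c "from h import *;print(log()['joint_positions'].round(3))"
```

```text
time: 4.6
ee_pos: [0.6862, 0.1233, 0.1756]
eef_rot: [0.027, 0.954, -0.01, 0.297]
ft_force: [0.2, -0.2, 0.3]
width: 0.0007
time: 4.97
ee_pos: [0.6859, 0.124, 0.172]
eef_rot: [0.026, 0.954, -0.009, 0.297]
ft_force: [0.0, -0.1, -0.5]
width: 0.0004
[-0.805  0.198  0.496  1.929  0.281  0.492  0.96 ]
```

```bash
python3 -m jog '[[0.115,0,0.164,0,0,0,-1],[0,0,0,0,0,0,-1]]'; python3 -m jog '[[0.115,0,0.164,0,0,0,-1],[0,0,0,0,0,0,-1]]';python3 -m jog '[[0.115,0,0.164,0,0,0,-1],[0,0,0,0,0,0,-1]]'
```

```text
time: 5.22
ee_pos: [0.6864, 0.1241, 0.1709]
eef_rot: [0.027, 0.954, -0.009, 0.298]
ft_force: [-2.5, 0.2, 4.9]
width: 0.0003
time: 5.48
ee_pos: [0.6874, 0.1242, 0.1705]
eef_rot: [0.027, 0.954, -0.009, 0.299]
ft_force: [-5.9, -0.3, 12.5]
width: 0.0004
time: 5.72
ee_pos: [0.6883, 0.1245, 0.1702]
eef_rot: [0.027, 0.953, -0.008, 0.301]
ft_force: [-10.7, -2.3, 21.3]
width: 0.0005
```

```bash
python3 -m jog '[[0.2,0,-0.14,0,0,0,-1],[0.41,0,-0.285,0,0,0,-1],[0.41,0,-0.285,0,0,0,-1],[0.41,0,-0.285,0,0,0,-1],[0.41,0,-0.285,0,0,0,-1],[0.41,0,-0.285,0,0,0,-1],[0.41,0,-0.285,0,0,0,-1],[0.41,0,-0.285,0,0,0,-1],[0,0,0,0,0,0,-1]]'; python3 -c "
from h import *;print(log()['joint_positions'].round(3))
for n in ('top','side'):
  c=r.camera(n); crop(c,*((165,80,365,210,4) if n=='top' else (250,90,410,220,5)),n+'5.png')"
```

```text
time: 6.85
ee_pos: [0.6517, 0.127, 0.1704]
eef_rot: [0.027, 0.953, -0.007, 0.301]
ft_force: [2.2, -1.2, 13.4]
width: 0.0008
[-0.874  0.12   0.519  2.017  0.396  0.488  0.839]
```

```bash
sleep 0.1
```

```text
(no output)
```

View pics/side5.png

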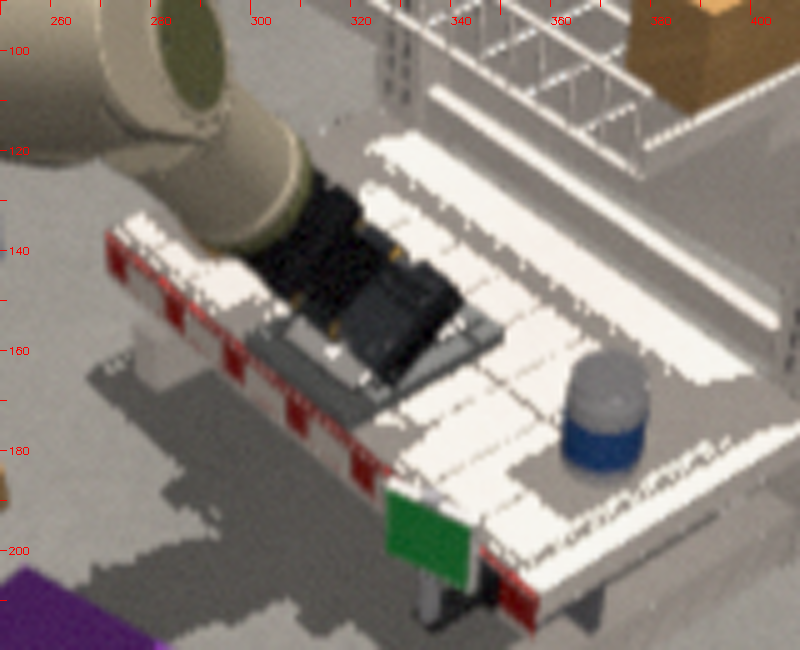

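View pics/top5.png

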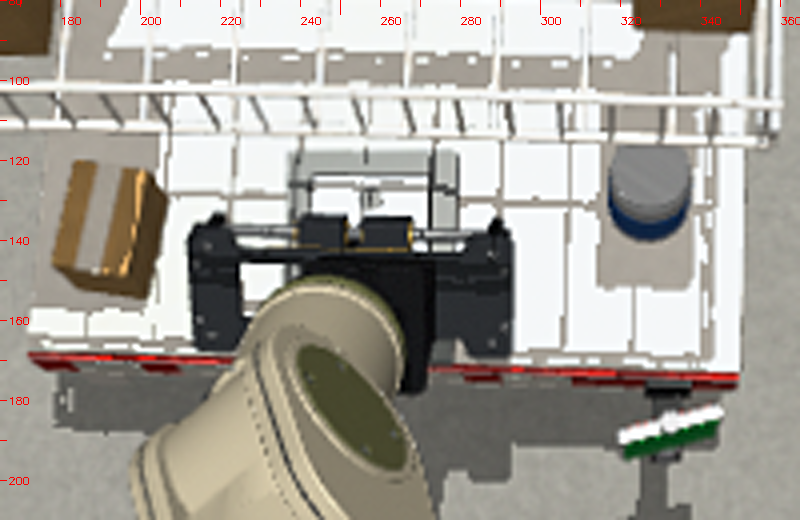

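```bash
python3 -m jog '[[0.41,0,-0.285,0,0,0,-1],[0.41,0,-0.285,0,0,0,-1],[0.41,0,-0.285,0,0,0,-1],[0.41,0,-0.285,0,0,0,-1],[0.41,0,-0.285,0,0,0,-1],[0.41,0,-0.285,0,0,0,-1],[0.2,0,-0.14,0,0,0,-1],[0,0,0,0,0,0,-1]]'; python3 -c "
from h import *;print(log()['joint_positions'].round(3))
for n in ('top','side'):
  c=r.camera(n); crop(c,*((165,80,365,210,4) if n=='top' else (250,90,410,220,5)),n+'6.png')"
```

```text
time: 7.95
ee_pos: [0.6194, 0.129, 0.1705]
eef_rot: [0.027, 0.953, -0.007, 0.301]
ft_force: [3.5, -0.4, 13.2]
width: 0.0007
[-0.918  0.043  0.514  2.087  0.502  0.512  0.727]
```

```bash
sleep 0.1
```

View pics/side6.png

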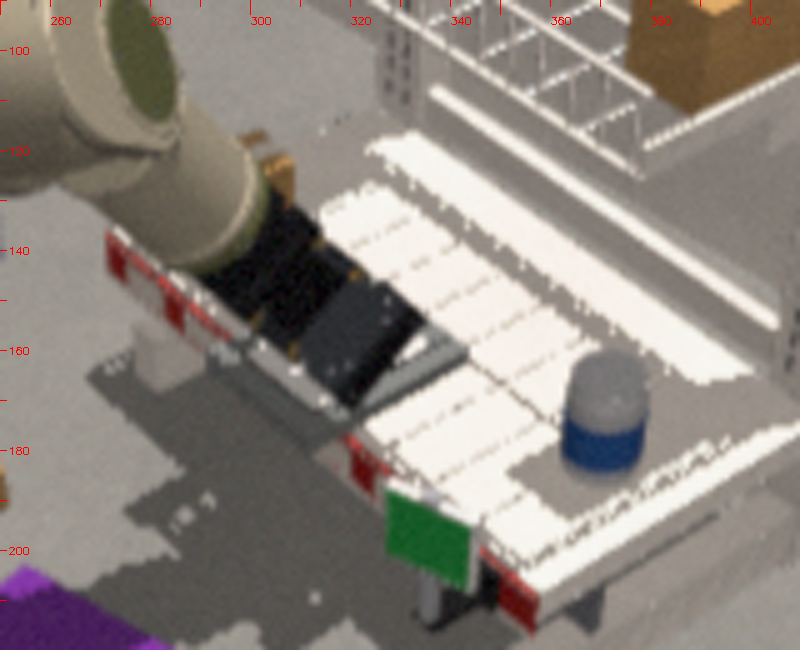

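View pics/top6.png

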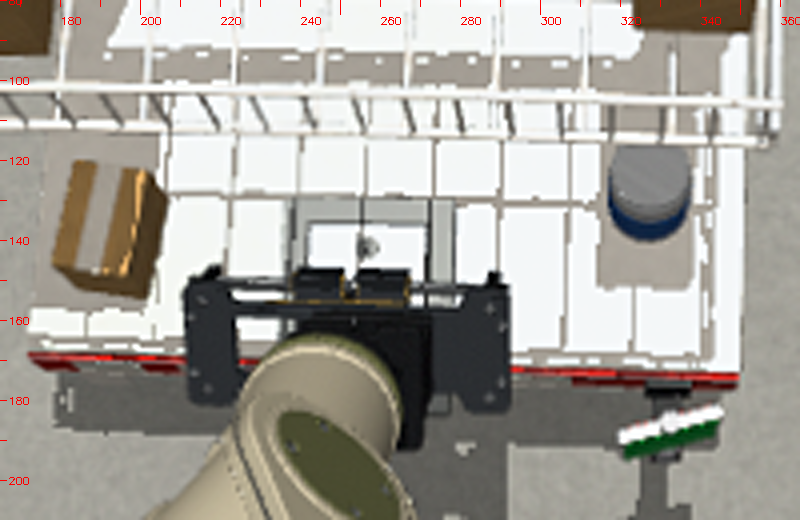

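```bash
cat > pp.py <<'E'
from h import *
t=r.camera("top"); s=r.camera("side"); H=.14
sh=[ 0.58212175,0.12708727,-0.0584338]
pa,e=fit([(t,[.07,.055,H+.016],[237,129.6]),(t,[.07,-.055,H+.016],[277,129.8]),(s,[.07,-.055,H+.016],[342,160]),(s,[-.07,-.055,H+.016],[313.5,177.5])],[.6,.13,0])
print(pa,e.round(1).tolist()); q=np.array([pa[0]-sh[0],pa[1]-sh[1],0]); print(R.from_euler('z',-sh[2]).apply(q),pa[2]-sh[2])
E
python3 pp.py
```

```text
[ 0.61244316  0.13130596 -0.00894593] [[-0.8, 0.6], [2.0, -0.5], [1.3, -1.4], [-1.9, 0.1]]
[0.03002328 0.00598227 0.        ] 0.049487869989711
```

```bash
python3 -m jog '[[0.33,0,-0.23,0,0,0,-1],[0.33,0,-0.23,0,0,0,-1],[0,0,0,0,0,0,-1]]'; python3 -m jog '[[-0.4,0,-0.57,0,0,0,-1],[-1,0,-1.5,0,0,0,-1],[-1,0,-2,0,0,0,-1],[0,0,-2.5,0,0,0,-1],[0,0,-3,0,0,0,-1],[0,0,-3,0,0,0,-1],[0,0,-2.5,0,0,0,-1],[0,0,0,0,0,0,-1]]'; python3 -c "
from h import *;print(log()['joint_positions'].round(3))
for n in ('top','side'):
  c=r.camera(n); crop(c,*((165,80,365,210,4) if n=='top' else (250,90,410,220,5)),n+'7.png')"; python3 kin2.py
```

```text
time: 8.52
ee_pos: [0.6113, 0.1294, 0.1705]
eef_rot: [0.027, 0.953, -0.007, 0.301]
ft_force: [3.1, -1.4, 12.5]
width: 0.0003
time: 9.52
ee_pos: [0.5424, 0.1327, 0.3055]
eef_rot: [0.026, 0.954, -0.008, 0.298]
ft_force: [1.1, 0.3, -0.1]
width: 0.0005
[-0.967 -0.288  0.38   2.047  0.573  0.924  0.692]
[-2.300e-03 -1.110e-02 -9.300e-03  7.300e-03  7.000e-04 -4.000e-04
  1.558e+00  2.691e-01  1.350e-02 -2.240e-02  4.528e-01  2.200e-03
  5.100e-01  9.900e-03  3.598e-01 -3.690e-02]
[[-0.0039  0.0057  0.0026 -0.0042 -0.0026 -0.0016]
 [ 0.0042 -0.0062 -0.004  -0.0012 -0.0001 -0.0004]
 [ 0.0008 -0.0021 -0.0021 -0.0006  0.0021 -0.0006]
 [ 0.0002  0.0024  0.0016  0.0001  0.0014  0.0001]
 [-0.0021 -0.0035 -0.0001  0.002  -0.0011  0.0006]
 [-0.0024 -0.0039 -0.0049  0.0025 -0.0019  0.0005]
 [ 0.0001 -0.0005 -0.0014  0.002  -0.0009  0.0008]
 [ 0.0041  0.0055  0.0027  0.0015 -0.      0.0008]
 [-0.0031  0.0034  0.0056 -0.0001  0.0025 -0.0001]]
```

```bash
sleep 0.1
```

```text
(no output)
```

View pics/side7.png

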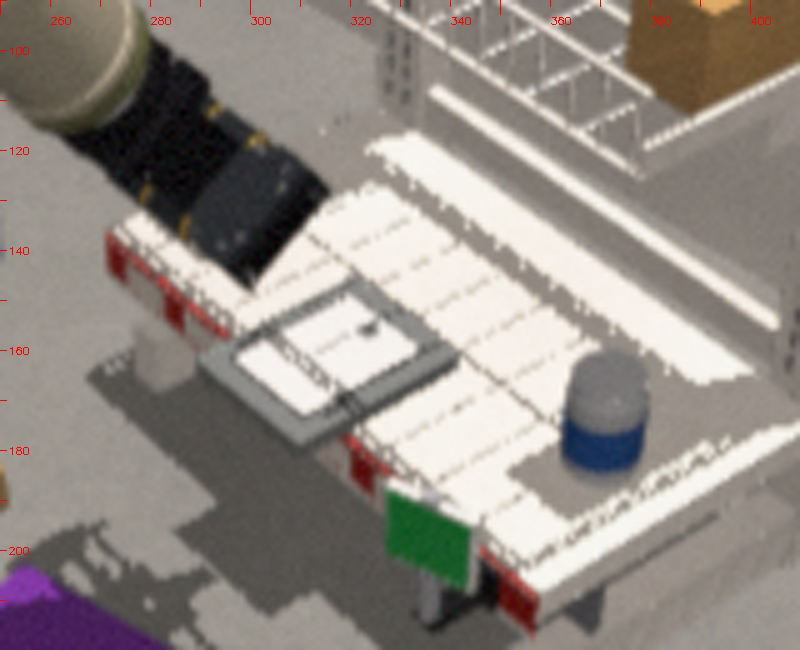

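View pics/top7.png

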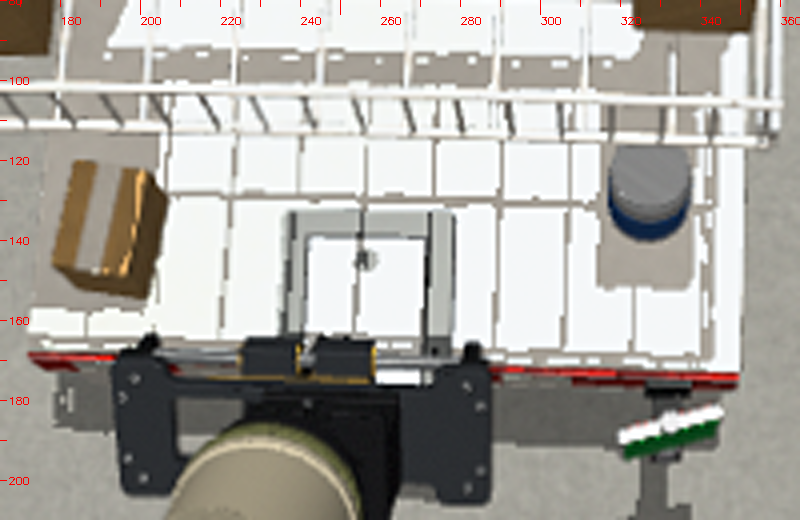

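```bash
cat > ik.py <<'E'
from kin2 import *
m=np.load("m2.npy")
lo=np.array([-2.6,-.5,-1.47,.16,-1.27,.06,-2.6])+.02; hi=np.array([2.6,2.12,1.34,2.42,4.41,2.06,2.6])-.02
rng=np.random.default_rng(0)
def ik(p,Rt,seeds,tol=3e-3):
    best=None
    for q0 in seeds:
        def f(q):
            P,T,_,_=fk(q,m); return np.r_[(P-p)*3,(Rt.inv()*T).as_rotvec(),1e-3*(q-q0)]
        x=least_squares(f,np.clip(q0,lo+1e-3,hi-1e-3),bounds=(lo,hi),max_nfev=80); c=np.linalg.norm(x.fun[:6])
        if best is None or c<best[0]: best=(c,x.x)
        if c<tol: break
    return best
E
cat > fit1.py <<'E'
from h import *
t=r.camera("top"); s=r.camera("side"); H=.156
sh=[ 0.58212175,0.12708727,-0.0584338]
pa,e=fit([(t,[.07,.055,H],[236,132.6]),(t,[.07,-.055,H],[277,133]),(s,[.07,-.055,H],[340,160]),(s,[.07,.055,H],[319,145.8]),(s,[-.07,-.055,H],[308.8,177]),(s,[-.07,.055,H],[289.3,161])],[.6,.13,0])
print(pa,e.round(1).tolist()); q=np.array([pa[0]-sh[0],pa[1]-sh[1],0]); print(R.from_euler('z',-sh[2]).apply(q),pa[2]-sh[2])
E
python3 fit1.py
python3 - <<'E'
from ik import *
cur=r.read_state()["joint_positions"]
seeds=[cur]+[rng.uniform(lo,hi) for _ in range(12)]
pf=np.array([.535,.131,.148])
for pitch in (0,15,30):
  for yaw in range(-90,91,15):
    f=np.radians(yaw); th=np.radians(pitch); z=np.array([np.cos(f)*np.cos(th),np.sin(f)*np.cos(th),-np.sin(th)])
    o=[]
    for sgn in(1,-1):
        b=ik(pf+.01*z,rot(z,[0,0,sgn]),seeds); o.append((round(b[0],3),b[1].round(2).tolist() if b[0]<.01 else ''))
    print(pitch,yaw,o)
E
```

```text
[ 0.60446162  0.13473187 -0.02744756] [[-0.6, 0.3], [1.2, -0.3], [0.9, -0.5], [0.3, -2.1], [-0.3, 1.2], [-2.0, -0.0]]
[0.02185529 0.00893621 0.        ] 0.030986239220209266
0 -90 [(np.float64(0.0), [-1.24, 1.25, 0.75, 1.42, 0.47, 1.7, -2.27]), (np.float64(0.0), [-1.03, 1.09, 0.39, 1.44, 0.72, 1.84, 0.67])]
0 -75 [(np.float64(0.0), [-1.32, 1.1, 0.64, 1.65, 0.69, 1.53, -2.42]), (np.float64(0.0), [-1.15, 1.0, 0.4, 1.66, 0.85, 1.65, 0.6])]
0 -60 [(np.float64(0.0), [-1.54, 1.1, 0.77, 1.86, 0.76, 1.26, -2.47]), (np.float64(0.0), [-1.22, 0.89, 0.36, 1.88, 1.05, 1.51, 0.47])]
0 -45 [(np.float64(0.0), [-1.77, 1.15, 0.91, 2.08, 0.85, 0.96, -2.58]), (np.float64(0.0), [-1.29, 0.81, 0.37, 2.11, 1.28, 1.38, 0.31])]
0 -30 [(np.float64(0.0), [-2.12, 1.66, 1.16, 2.24, 0.32, 0.42, -2.27]), (np.float64(0.0), [-1.3, 0.73, 0.37, 2.32, 1.58, 1.32, 0.11])]
0 -15 [(np.float64(0.0), [-2.29, 1.95, 1.13, 2.37, -0.38, 0.08, -1.76]), (np.float64(0.0), [-2.29, 1.95, 1.13, 2.37, -0.38, 0.08, 1.38])]
0 0 [(np.float64(0.103), ''), (np.float64(0.103), '')]
0 15 [(np.float64(0.164), ''), (np.float64(0.164), '')]
0 30
[... 2791 characters left out ...]
4(0.114), ''), (np.float64(0.114), '')]
30 15 [(np.float64(0.142), ''), (np.float64(0.114), '')]
30 30 [(np.float64(0.057), ''), (np.float64(0.041), '')]
30 45 [(np.float64(0.0), [1.55, 0.47, -1.45, 2.31, -1.25, 0.44, 2.13]), (np.float64(0.0), [1.55, 0.46, -1.45, 2.31, -1.25, 0.44, -1.01])]
30 60 [(np.float64(0.0), [0.76, 0.26, -0.49, 2.16, -1.25, 0.96, 2.23]), (np.float64(0.0), [0.76, 0.26, -0.49, 2.16, -1.25, 0.96, -0.92])]
30 75 [(np.float64(0.0), [0.63, 0.39, -0.37, 1.98, -1.05, 1.15, 2.23]), (np.float64(0.0), [0.12, 0.39, 0.22, 1.98, -1.2, 1.32, -0.83])]
30 90 [(np.float64(0.0), [0.77, 0.58, -0.64, 1.8, -0.75, 1.23, 2.14]), (np.float64(0.0), [0.28, 0.5, -0.01, 1.79, -1.0, 1.42, -0.83])]
```

```bash
python3 - <<'E'
from ik import *
t=r.camera("top"); crop(t,140,200,360,345,3,"t8.png")
print("box",ray(t,[[170,227],[205,229],[168,250],[204,252]],.04).round(3).tolist())
s=r.read_state(); cur=s["joint_positions"]
seeds=[cur,[-1.3,.73,.37,2.3,1.6,1.3,.11]]
for yaw in(-28,-31,-34):
  f=np.radians(yaw); z=np.array([np.cos(f),np.sin(f),0])
  for p in ([.556,.130,.148],[.4805,.179,.148],[.4805,.179,.25],[.53,.15,.25]):
    b=ik(np.array(p),rot(z,[0,0,-1]),seeds); print(yaw,p,round(b[0],4),b[1].round(2),[v.round(2).tolist() for v in fk(b[1],m)[2:]])
f=-.179; by=np.array([-np.sin(f),np.cos(f),0]); a=np.radians(29)
z=-np.sin(a)*by-np.cos(a)*np.array([0,0,1]); 
# jaw y at pinch = -world z = -panel z -> -bx
bx=np.array([np.cos(f),np.sin(f),0])
for h in (.13,.29,.35):
    for sd in ([.5,0.3,.2,1.9,1,1,0],cur): 
        b=ik(np.array([.4636,-.2873,h])+.008*z,rot(z,-bx),[np.array(sd,float)]+[rng.uniform(lo,hi) for _ in range(6)]); print(h,round(b[0],4),b[1].round(2))
E
```

```text
box [[0.451, 0.388, 0.04], [0.444, 0.29, 0.04], [0.388, 0.392, 0.04], [0.381, 0.292, 0.04]]
-28 [0.556, 0.13, 0.148] 0.0 [-1.27  0.73  0.38  2.33  1.65  1.31  0.09] [[0.08, 0.29, 0.62], [0.22, 0.27, 0.13]]
-28 [0.4805, 0.179, 0.148] 0.0 [-1.46  0.72  0.31  2.32  1.41  1.39  0.15] [[0.03, 0.29, 0.63], [0.15, 0.32, 0.13]]
-28 [0.4805, 0.179, 0.25] 0.0 [-1.4   0.4   0.27  2.36  1.47  1.5   0.38] [[0.02, 0.17, 0.7], [0.15, 0.32, 0.23]]
-28 [0.53, 0.15, 0.25] 0.0 [-1.3   0.41  0.33  2.37  1.61  1.42  0.37] [[0.04, 0.17, 0.69], [0.2, 0.29, 0.23]]
-31 [0.556, 0.13, 0.148] 0.0 [-1.29  0.74  0.38  2.28  1.57  1.31  0.14] [[0.08, 0.29, 0.62], [0.23, 0.29, 0.13]]
-31 [0.4805, 0.179, 0.148] 0.0 [-1.46  0.73  0.31  2.28  1.35  1.4   0.19] [[0.03, 0.3, 0.62], [0.15, 0.34, 0.13]]
-31 [0.4805, 0.179, 0.25] 0.0 [-1.41  0.43  0.28  2.32  1.42  1.51  0.41] [[0.02, 0.18, 0.69], [0.16, 0.34, 0.23]]
-31 [0.53, 0.15, 0.25] 0.0 [-1.32  0.44  0.34  2.32  1.55  1.43  0.39] [[0.04, 0.18, 0.69], [0.21, 0.31, 0.23]]
-34 [0.556, 0.13, 0.148] 0.0 [-1.28  0.76  0.37  2.24  1.51  1.32  0.18] [[0.08, 0.3, 0.62], [0.24, 0.3, 0.13]]
-34 [0.4805, 0.179, 0.148] 0.0 [-1.45  0.75  0.3   2.23  1.3   1.42  0.22] [[0.03, 0.3, 0.62], [0.16, 0.35, 0.13]]
-34 [0.4805, 0.179, 0.25] 0.0 [-1.42  0.46  0.29  2.28  1.36  1.52  0.43] [[0.02, 0.19, 0.69], [0.17, 0.36, 0.23]]
-34 [0.53, 0.15, 0.25] 0.0 [-1.33  0.47  0.35  2.28  1.49  1.44  0.42] [[0.04, 0.19, 0.68], [0.22, 0.33, 0.23]]
0.13 0.0 [ 1.01  0.35 -0.99  1.97  0.86  1.21  2.58]
0.13 0.0 [ 1.01  0.35 -0.99  1.97  0.86  1.21  2.58]
0.29 0.0887 [ 1.27  0.44 -1.45  1.76  0.92  1.62  2.58]
0.29 0.0887 [ 1.27  0.44 -1.45  1.76  0.92  1.62  2.58]
0.35 0.1337 [-1.57 -0.48  1.32  1.78  0.99  1.7   2.58]
0.35 0.1337 [-1.57 -0.48  1.32  1.78  0.99  1.7   2.58]
```

View pics/t8.png

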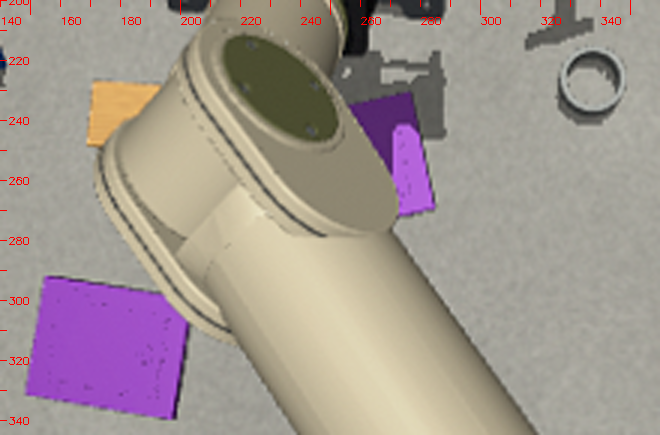

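```bash
python3 - <<'E'
from ik import *
f=-.179; by=np.array([-np.sin(f),np.cos(f),0]); a=np.radians(29);bx=np.array([np.cos(f),np.sin(f),0]); Z=np.array([0,0,1])
for name,z,y in (("opt1",-np.sin(a)*by-np.cos(a)*Z,-bx),("opt2",np.sin(a)*by-np.cos(a)*Z,bx)):
  for h in (.13,.2,.29):
    S=[np.array([-.5,.3,.2,1.9,.5,1,0])]+[rng.uniform(lo,hi) for _ in range(40)]
    sols=[]
    for sd in S:
        b=ik(np.array([.4636,-.2873,h])+.008*z,rot(z,y),[sd])
        if b[0]<.003: sols.append((min(np.min(b[1]-lo),np.min(hi-b[1])),b[1].round(2).tolist()))
    sols.sort(key=lambda v:-v[0]); print(name,h,len(sols),sols[:3])
E
```

```text
opt1 0.13 22 [(np.float64(0.11920340771038429), [1.23, 0.55, -1.31, 1.98, 1.04, 1.37, 2.46]), (np.float64(0.09888150824855657), [1.2, 0.51, -1.27, 1.97, 1.01, 1.34, 2.48]), (np.float64(0.09390198754329226), [1.2, 0.5, -1.25, 1.97, 1.0, 1.33, 2.49])]
opt1 0.2 20 [(np.float64(0.000314672007866168), [1.31, 0.45, -1.41, 1.9, 0.93, 1.43, 2.58]), (np.float64(0.00025494206588483337), [1.31, 0.45, -1.41, 1.9, 0.93, 1.43, 2.58]), (np.float64(4.1263987757833576e-05), [1.31, 0.45, -1.4, 1.9, 0.93, 1.43, 2.58])]
opt1 0.29 0 []
opt2 0.13 30 [(np.float64(0.6948862113089882), [1.14, 0.5, -0.52, 1.6, -0.22, 1.35, 0.54]), (np.float64(0.6942057972703537), [1.13, 0.5, -0.51, 1.6, -0.22, 1.35, 0.54]), (np.float64(0.6837404467867128), [1.05, 0.48, -0.4, 1.6, -0.27, 1.36, 0.58])]
opt2 0.2 20 [(np.float64(0.5775297185039114), [1.18, 0.44, -0.59, 1.54, -0.22, 1.46, 0.48]), (np.float64(0.5713255268451978), [1.13, 0.43, -0.51, 1.54, -0.25, 1.47, 0.51]), (np.float64(0.5320106045520023), [0.82, 0.4, -0.1, 1.53, -0.39, 1.51, 0.63])]
opt2 0.29 21 [(np.float64(0.4233631071004187), [1.23, 0.39, -0.66, 1.43, -0.24, 1.62, 0.42]), (np.float64(0.41888949317219226), [1.19, 0.38, -0.6, 1.43, -0.26, 1.62, 0.44]), (np.float64(0.407281170733365), [1.08, 0.36, -0.45, 1.42, -0.3, 1.63, 0.48])]
```

```bash
cat >> ik.py <<'E'
def chain(p0,R0,d,w,n,q):
    p=np.array(p0,float);T=R0
    for k in range(n):
        p=p+T.apply(d); T=T*R.from_rotvec(w); b=ik(p,T,[q]); q=b[1]
        if k%3==2 or k==n-1: print("  ",k,p.round(3),T.as_matrix()[:,2].round(2),round(b[0],3),q.round(2))
    return p,T,q
E
python3 - <<'E'
from ik import *
s=r.read_state(); q=s["joint_positions"]; p0=s["ee_pos"];R0=R.from_quat(s["eef_rot"])
f=np.radians(-31); Rt=rot([np.cos(f),np.sin(f),0],[0,0,-1])
d,w=plan([.46,.19,.27],Rt,14); p,T,q=chain(p0,R0,d,w,14,q)
d,w=plan([.4805,.179,.148],Rt,4,p,T); chain(p,T,d,w,4,q)
E
```

```text
14 rows of [0.33,0.57,-0.49,0.0749,-0.0271,-0.0844] |d|=0.82 |w|=0.116
   2 [0.526 0.15  0.307] [ 0.63 -0.25 -0.74] 0.0 [-1.   -0.2   0.22  2.08  0.84  1.07  0.57]
   5 [0.509 0.167 0.304] [ 0.7  -0.42 -0.58] 0.0 [-1.07 -0.08  0.11  2.13  1.04  1.24  0.5 ]
   8 [0.491 0.18  0.295] [ 0.76 -0.52 -0.38] 0.0 [-1.13  0.07  0.05  2.19  1.2   1.4   0.47]
   11 [0.472 0.188 0.281] [ 0.83 -0.54 -0.15] 0.0 [-1.2   0.24  0.02  2.26  1.33  1.55  0.45]
   13 [0.46 0.19 0.27] [ 0.86 -0.52  0.  ] 0.0 [-1.23  0.37  0.02  2.32  1.41  1.64  0.44]
4 rows of [-0.03,3.05,0.58,-0.0000,0.0000,0.0000] |d|=3.10 |w|=0.000
   2 [0.475 0.182 0.178] [ 0.86 -0.52  0.  ] 0.0 [-1.2   0.61  0.03  2.3   1.43  1.58  0.23]
   3 [0.481 0.179 0.148] [ 0.86 -0.52  0.  ] 0.0 [-1.19  0.7   0.04  2.28  1.44  1.56  0.16]
```

```bash
python3 -m jog '[[0.33,0.57,-0.49,0.0749,-0.0271,-0.0844,0],[0.33,0.57,-0.49,0.0749,-0.0271,-0.0844,0],[0.33,0.57,-0.49,0.0749,-0.0271,-0.0844,0],[0.33,0.57,-0.49,0.0749,-0.0271,-0.0844,0],[0.33,0.57,-0.49,0.0749,-0.0271,-0.0844,0],[0.33,0.57,-0.49,0.0749,-0.0271,-0.0844,0],[0.33,0.57,-0.49,0.0749,-0.0271,-0.0844,0],[0.33,0.57,-0.49,0.0749,-0.0271,-0.0844,0],[0.33,0.57,-0.49,0.0749,-0.0271,-0.0844,0],[0.33,0.57,-0.49,0.0749,-0.0271,-0.0844,0],[0.33,0.57,-0.49,0.0749,-0.0271,-0.0844,0],[0.33,0.57,-0.49,0.0749,-0.0271,-0.0844,0],[0.33,0.57,-0.49,0.0749,-0.0271,-0.0844,0],[0.33,0.57,-0.49,0.0749,-0.0271,-0.0844,0],[0,0,0,0,0,0,0]]'; python3 kin2.py >/dev/null; python3 - <<'E'
from h import *
s=log();print(s['joint_positions'].round(3))
f=np.radians(-31); Rt=rot([np.cos(f),np.sin(f),0],[0,0,-1])
plan([.4805,.179,.148],Rt,5)
E
```

```text
time: 11.65
ee_pos: [0.4595, 0.1902, 0.2696]
eef_rot: [0.349, -0.615, 0.616, -0.348]
ft_force: [0.5, 0.5, -0.2]
width: 0.0438
[-1.216  0.316 -0.041  2.265  1.387  1.7    0.55 ]
5 rows of [-0.03,2.43,0.47,-0.0001,0.0002,0.0006] |d|=2.48 |w|=0.001
```

```bash
python3 -m jog '[[-0.03,2.43,0.47,0,0,0,0],[-0.03,2.43,0.47,0,0,0,0],[-0.03,2.43,0.47,0,0,0,0],[-0.03,2.43,0.47,0,0,0,0],[-0.03,2.43,0.47,0,0,0,0],[0,0,0,0,0,0,0],[0,0,0,0,0,0,0]]';  python3 - <<'E'
from h import *
s=log();print(s['joint_positions'].round(3),s["ee_pos"])
f=np.radians(-31); Rt=rot([np.cos(f),np.sin(f),0],[0,0,-1])
plan([.556,.13,.148],Rt,5)
for n in ('top','side'):
  c=r.camera(n); crop(c,*((165,100,365,240,4) if n=='top' else (210,90,370,220,5)),n+'9.png')
E
```

```text
time: 12.52
ee_pos: [0.4811, 0.1801, 0.1507]
eef_rot: [-0.347, 0.616, -0.615, 0.349]
ft_force: [-0.1, -0.3, 0.1]
width: 0.0435
[-1.179  0.628 -0.017  2.231  1.417  1.626  0.274] [0.48107599 0.18007346 0.15068619]
5 rows of [0.09,0.05,1.80,-0.0000,-0.0000,-0.0007] |d|=1.80 |w|=0.001
```

```bash
sleep 0.1
```

```text
(no output)
```

View pics/side9.png

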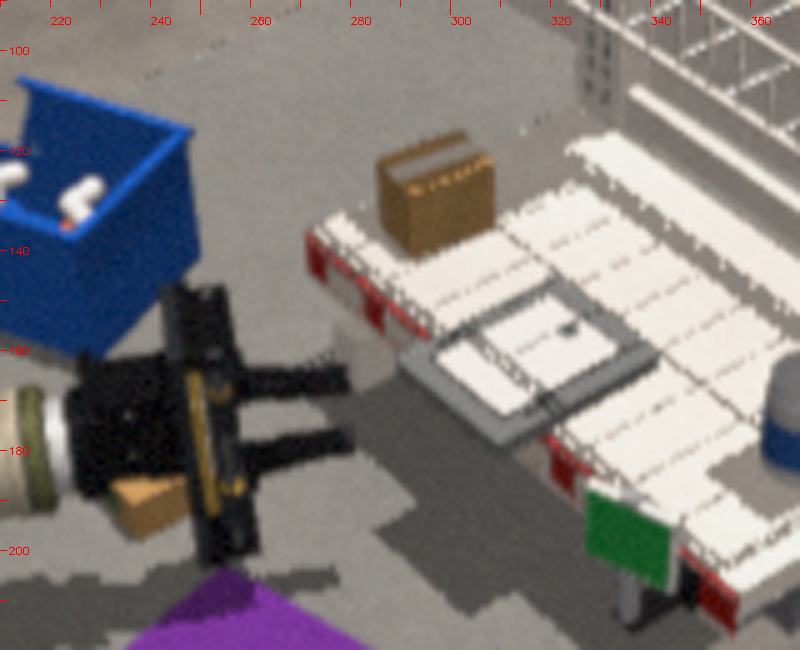

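View pics/top9.png

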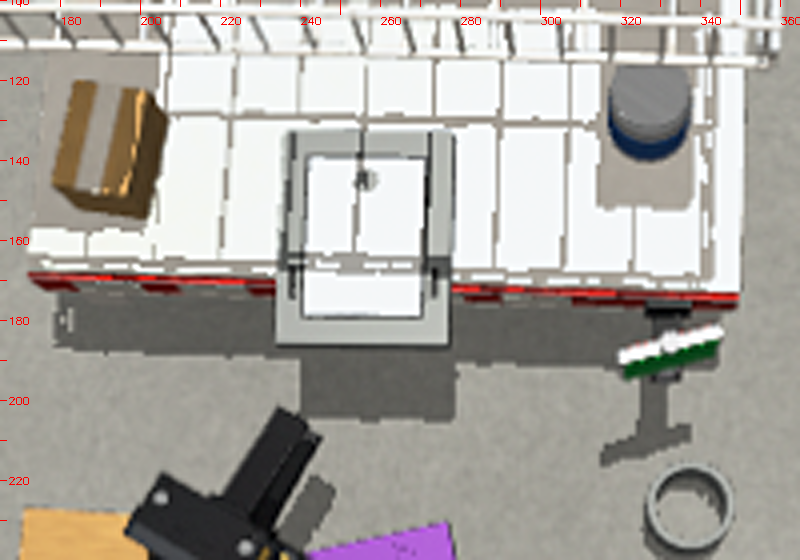

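```bash
sed -i 's/^pa,e=.*/pa,e=fit([(t,[.07,.055,H],[236.3,132.6]),(t,[.07,-.055,H],[278,133]),(t,[-.07,.055,H],[234.2,185.3]),(t,[-.07,-.055,H],[277.2,186]),(s,[.07,-.055,H],[340,160]),(s,[.07,.055,H],[319,145.8]),(s,[-.07,-.055,H],[308.8,177]),(s,[-.07,.055,H],[289.3,161])],[.6,.13,0])/' fit1.py; python3 fit1.py
```

```text
[ 0.60520659  0.13379641 -0.0303714 ] [[-0.5, -0.1], [0.6, -0.5], [-0.5, 0.8], [0.2, 0.3], [1.3, -0.4], [0.7, -2.0], [0.0, 1.2], [-1.6, -0.1]]
[0.02265363 0.00804586 0.        ] 0.02806240484505908
```

```bash
python3 -m jog '[[0.05,0.04,1.78,0,0,0,0],[0.05,0.04,1.78,0,0,0,0],[0.05,0.04,1.78,0,0,0,0],[0.05,0.04,1.78,0,0,0,0],[0.05,0.04,1.78,0,0,0,0],[0,0,0,0,0,0,0],[0,0,0,0,0,0,0]]';  python3 - <<'E'
from h import *
s=log();print(s['joint_positions'].round(3),s["ee_pos"])
f=np.radians(-31); Rt=rot([np.cos(f),np.sin(f),0],[0,0,-1])
plan([.557,.1315,.148],Rt,1)
for n in ('top','side'):
  c=r.camera(n); crop(c,*((165,100,365,240,4) if n=='top' else (210,90,370,220,5)),n+'10.png')
E
```

```text
time: 13.6
ee_pos: [0.5557, 0.1322, 0.1478]
eef_rot: [-0.348, 0.616, -0.615, 0.349]
ft_force: [-0.0, 0.1, 0.2]
width: 0.0435
[-1.062  0.642  0.09   2.229  1.596  1.508  0.269] [0.55570968 0.13222245 0.1477765 ]
1 rows of [-0.00,-0.02,0.15,-0.0002,0.0011,-0.0018] |d|=0.15 |w|=0.002
```

```bash
sleep 0.1
```

```text
(no output)
```

View pics/side10.png

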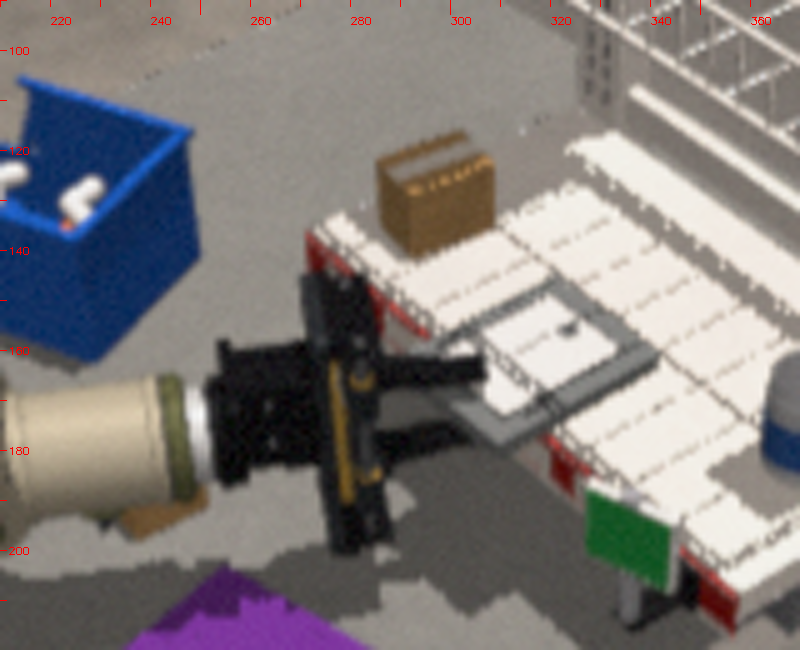

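View pics/top10.png

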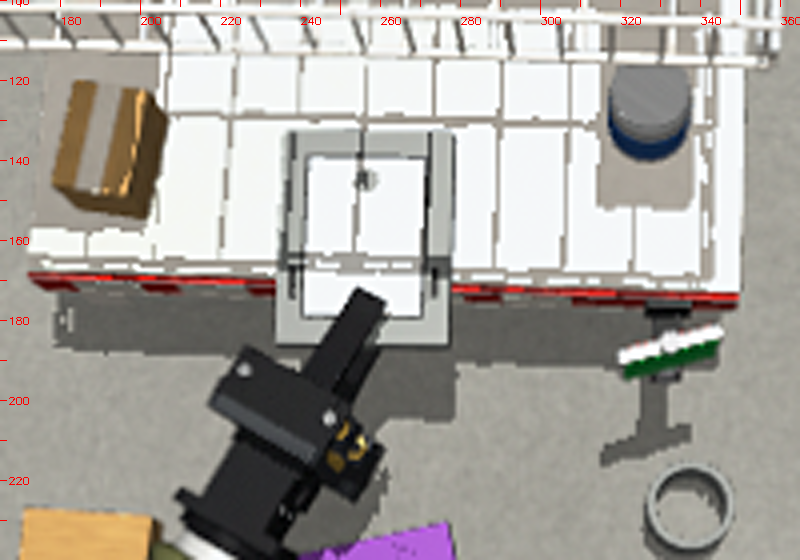

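```bash
python3 -m jog '[[0,0,0,0,0,0,-0.4],[0,0,0,0,0,0,-0.55],[0,0,0,0,0,0,-0.7],[0,0,0,0,0,0,-0.8],[0,0,0,0,0,0,-0.8]]' 30;python3 -m jog '[[0,0,0,0,0,0,-0.9],[0,0,0,0,0,0,-0.9]]' 45
```

```text
time: 14.32
ee_pos: [0.5559, 0.1319, 0.148]
eef_rot: [-0.348, 0.615, -0.615, 0.349]
ft_force: [-1.2, -0.1, 2.3]
width: 0.0159
time: 14.58
ee_pos: [0.5559, 0.1319, 0.148]
eef_rot: [-0.348, 0.615, -0.615, 0.349]
ft_force: [-1.2, 1.2, 2.5]
width: 0.0156
```

```bash
python3 -m jog '[[0,-1,0,0,0,0,-0.9],[0,-1.5,0,0,0,0,-0.9],[0,-1.5,-1,0,0,0,-0.9],[0,-1.5,-2,0,0,0,-0.9],[0,-1.5,-2.5,0,0,0,-0.9],[0,-1.5,-2.5,0,0,0,-0.9],[0,-1.5,-2,0,0,0,-0.9],[0,-1,-1,0,0,0,-0.9],[0,0,0,0,0,0,-0.9]]'; python3 kin2.py|head -3; python3 - <<'E'
from ik import *
s=log();print(s['joint_positions'].round(3),s["ee_pos"],s["width"])
q=s["joint_positions"]; m=np.load("m2.npy"); print(fk(q,m)[0])
for n in ('top','side'):
  c=r.camera(n); crop(c,*((165,100,365,240,4) if n=='top' else (210,70,370,200,5)),n+'11.png')
E
```

```text
time: 15.7
ee_pos: [0.4614, 0.1887, 0.2583]
eef_rot: [-0.348, 0.616, -0.615, 0.35]
ft_force: [0.7, 0.7, -1.8]
width: 0.0159
[-0.0267 -0.0471  0.0123  0.0336 -0.0119  0.0057  1.5565  0.2662 -0.0121
 -0.024   0.4601  0.0093  0.5218 -0.0233  0.3657 -0.0283]
[[-0.0129  0.0344 -0.0032 -0.0087 -0.0106 -0.0025]
[-1.227  0.342 -0.024  2.268  1.386  1.687  0.516] [0.46138163 0.18872309 0.25834286] 0.015893542889333204
[0.46070553 0.18509825 0.26271995]
```

```bash
sleep 0.1
```

```text
(no output)
```

View pics/side11.png

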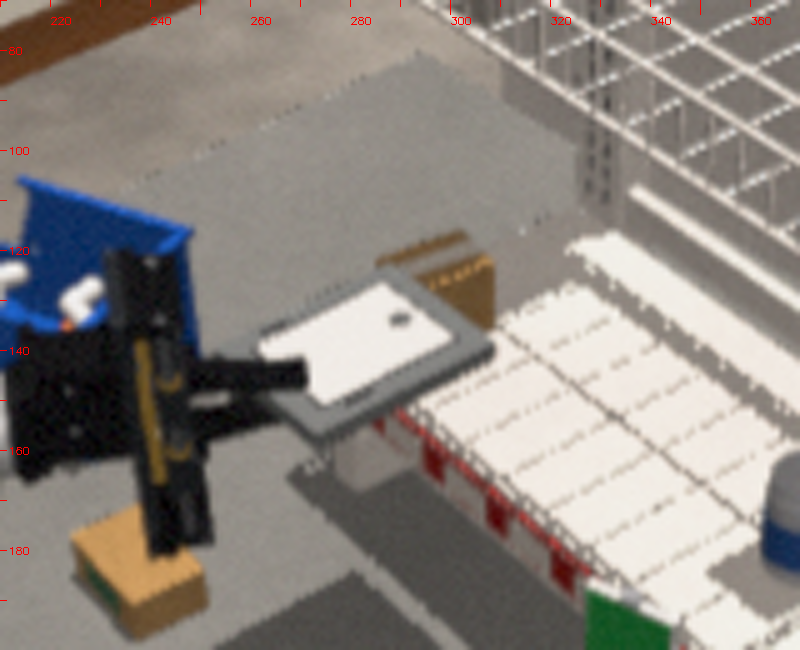

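View pics/top11.png

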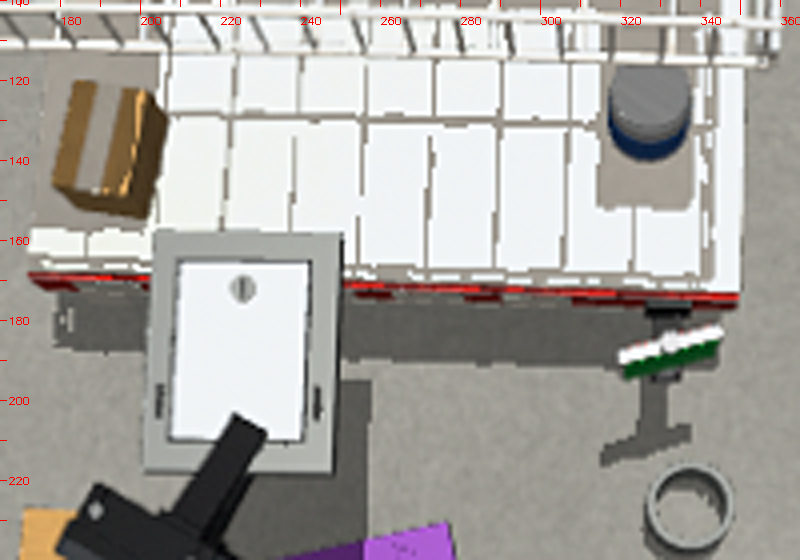

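```bash
cat > kin2.py <<'E'
from h import *
Rz=lambda t:R.from_euler('z',t); Ry=lambda t:R.from_euler('y',t)
SG=np.array([-1,1,-1,1,-1,1,-1.])
def fk(q,m):
    q=np.array(q)*SG; q[6]+=np.pi/2
    v=m.reshape(5,3); T=Rz(q[0]); p=v[0]*[0,0,1]+T.apply(v[0]*[1,1,0]); T=T*Ry(q[1])*Rz(q[2]); p=p+T.apply(v[1]); el=p
    T=T*Ry(q[3])*Rz(q[4]); p=p+T.apply(v[2]); wr=p
    T=T*Ry(q[5]); p=p+T.apply(v[3]); T=T*Rz(q[6]); p=p+T.apply(v[4]); return p,T,el,wr
def solve(D,reg=3e-3):
    m0=np.array([0,0,.3,0,0,.45,0,0,.5,0,0,0,0,0,.36])
    def f(m):
        o=[]
        for q,p,e in D:
            P,T,_,_=fk(q,m); o+=list((P-p)*5)
        return np.r_[o,reg*(m-m0)]
    x=least_squares(f,m0,loss="soft_l1",f_scale=.01); return x.x,f(x.x)[:3*len(D)].reshape(-1,3)/5
if __name__=="__main__":
    D=[json.loads(l) for l in open("log.jsonl")]
    m,e=solve(D); print(m.round(4).tolist()); np.save("m2.npy",m)
    for (q,p,ee),x in zip(D,e): print((x*1000).round(1),((R.from_quat(ee).inv()*fk(q,m)[1]).as_rotvec()*1000).round(1))
E
python3 kin2.py
```

```text
[-0.0, -0.0218, 0.2582, -0.0, -0.0235, 0.4486, 0.0, -0.0002, 0.49, 0.0, -0.0002, -0.0096, -0.0, 0.0, 0.3504]
[-0.  0. -0.] [-0.  0.  0.]
[ 0. -0. -0.] [-0.  0.  0.]
[0. 0. 0.] [-0.  0.  0.]
[ 0.  0. -0.] [-0. -0.  0.]
[-0.  0.  0.] [0. 0. 0.]
[-0.  0.  0.] [-0. -0. -0.]
[-0. -0. -0.] [-0.  0.  0.]
[-0. -0. -0.] [-0.  0.  0.]
[ 0. -0.  0.] [-0.  0.  0.]
[-0. -0.  0.] [-0.  0.  0.]
[-0. -0. -0.] [-0.  0.  0.]
[-0.  0.  0.] [-0.  0.  0.]
[-0. -0.  0.] [-0. -0.  0.]
```

```bash
cat > tr.py <<'E'
from ik import *
sh=np.array([ 0.58212175,0.12708727,-0.0584338]); ba=np.array([.46362,-.28725,-.1791])
f=ba[2]; by=np.array([-np.sin(f),np.cos(f),0]); bx=np.array([np.cos(f),np.sin(f),0]); Z=np.array([0,0,1.])
# panel in tool at grasp
Rg=R.from_quat([-0.348,0.615,-0.615,0.349]); pg=np.array([.5559,.1319,.148])
Rp=R.from_euler('z',-.0304); pp=np.array([.6052,.1338,.148])
Rpt=Rg.inv()*Rp; ppt=Rg.inv().apply(pp-pg)
def panel(p,T): return p+T.apply(ppt),T*Rpt
def tool_for_panel(pc,Rpan):
    T=Rpan*Rpt.inv(); return pc-T.apply(ppt),T
C=np.array([[a*.07,b*.055,c*.008] for a in(-1,1) for b in(-1,1) for c in(-1,1)])
# body box corners in tool frame (jaw y +-95, x +-37.5, z from -59 to -200)
B=np.array([[a*.0375,b*.095,c] for a in(-1,1) for b in(-1,1) for c in(-.059,-.18)])
Rplace=R.from_matrix(np.c_[-Z,np.cross(-bx,-Z),-bx])
def shx(P): return ((P-[sh[0],sh[1],0])@np.array([np.cos(sh[2]),np.sin(sh[2]),0]))
def report(p,T,tag=""):
    pc,Rq=panel(p,T); K=pc+Rq.apply(C); G=p+T.apply(B)
    fl=np.array([.5214,-.0547])
    print(tag,"tcp",p.round(3),"z",T.as_matrix()[:,2].round(2),"pan minz %.3f shx %.3f flagd %.3f | body minz %.3f shx %.3f flagd %.3f"%(K[:,2].min(),shx(K).max(),np.linalg.norm(K[:,:2]-fl,axis=1).min(),G[:,2].min(),shx(G).max(),np.linalg.norm(G[:,:2]-fl,axis=1).min()))
E
python3 - <<'E'
from tr import *
q0=r.read_state()["joint_positions"]
pc=np.array([ba[0],ba[1],.075]); 
for h in (.075,.26):
    p,T=tool_for_panel(np.array([ba[0],ba[1],h]),Rplace); report(p,T,"place")
    best=[]
    for i in range(40):
        b=ik(p,T,[np.clip(q0+rng.normal(0,.8,7),lo+.01,hi-.01)])
        if b[0]<.003: best.append((np.abs(b[1]-q0).max(),b[1]))
    best.sort(key=lambda v:v[0]); 
    for b in best[:2]: print(b[0],b[1].round(2))
q1=best[0][1]; print(q0.round(2))
for t in np.linspace(0,1,11):
    q=q0+t*(q1-q0); P=fk(q,m); report(P[0],P[1],"%.1f"%t); print("    el,wr",P[2].round(2),P[3].round(2))
np.save("q1.npy",q1)
E
```

```text
place tcp [ 0.464 -0.284  0.124] z [ 0.09  0.48 -0.87] pan minz 0.005 shx -0.080 flagd 0.184 | body minz 0.157 shx 0.001 flagd 0.245
1.8934788079030582 [ 0.59  0.45  0.18  1.64 -0.51  1.38  0.76]
1.8982082215500806 [ 0.58  0.45  0.19  1.64 -0.51  1.39  0.76]
place tcp [ 0.464 -0.284  0.309] z [ 0.09  0.48 -0.87] pan minz 0.190 shx -0.080 flagd 0.184 | body minz 0.342 shx 0.001 flagd 0.245
1.8857010228839608 [ 0.66  0.31  0.09  1.42 -0.45  1.69  0.57]
1.9087078484636932 [ 0.44  0.32  0.36  1.43 -0.52  1.71  0.63]
[-1.23  0.34 -0.02  2.27  1.39  1.69  0.52]
0.0 tcp [0.462 0.188 0.258] z [ 0.86 -0.52  0.  ] pan minz 0.250 shx -0.003 flagd 0.196 | body minz 0.163 shx -0.158 flagd 0.273
    el,wr [0.09 0.13 0.68] [0.17 0.36 0.26]
0.1 tcp [0.468 0.089 0.242] z [ 0.62 -0.77 -0.12] pan minz 0.219 shx 0.020 flagd 0.064 | body minz 0.153 shx -0.119 flagd 0.194
    el,wr [0.12 0.11 0.68] [0.26 0.35 0.28]
0.2 tcp [0.452 0.009 0.223] z [ 0.32 -0.91 -0.25] pan minz 0.184 shx 0.007 flagd 0.050 | body minz 0.144 shx -0.108 flagd 0.117
    el,wr [0.13 0.08 0.68] [0.34 0.32 0.31]
0.3 tcp [ 0.425 -0.04
[... 715 characters left out ...]
 0.192] z [-0.53 -0.04 -0.85] pan minz 0.076 shx -0.121 flagd 0.140 | body minz 0.188 shx 0.012 flagd 0.031
    el,wr [ 0.14 -0.06  0.68] [ 0.58 -0.13  0.48]
0.8 tcp [ 0.422 -0.169  0.217] z [-0.39  0.21 -0.9 ] pan minz 0.095 shx -0.109 flagd 0.119 | body minz 0.227 shx 0.022 flagd 0.069
    el,wr [ 0.12 -0.08  0.68] [ 0.56 -0.24  0.52]
0.9 tcp [ 0.447 -0.218  0.256] z [-0.18  0.39 -0.9 ] pan minz 0.133 shx -0.096 flagd 0.127 | body minz 0.278 shx 0.015 flagd 0.151
    el,wr [ 0.1  -0.1   0.69] [ 0.51 -0.35  0.56]
1.0 tcp [ 0.464 -0.284  0.309] z [ 0.09  0.48 -0.87] pan minz 0.190 shx -0.080 flagd 0.184 | body minz 0.342 shx 0.001 flagd 0.245
    el,wr [ 0.08 -0.12  0.69] [ 0.43 -0.45  0.61]
```

```bash
cat > seg.py <<'E'
from tr import *
q1=np.load("q1.npy")
s=r.read_state(); q0=np.array([-1.227,.342,-.024,2.268,1.386,1.687,.516])
p,T,q=s["ee_pos"],R.from_quat(s["eef_rot"]),s["joint_positions"]
pe,Te=tool_for_panel(np.array([ba[0],ba[1],.26]),Rplace)
W=[(.2,[.43,.10,.34],6),(.4,[.39,0.0,.40],6),(.6,[.38,-.09,.41],6),(.8,[.40,-.18,.40],6),(1,pe+[0,0,.06],7)]
for t,pt,n in W:
    Tt=fk(q0+t*(q1-q0),m)[1] if t<1 else Te
    d,w=plan(pt,Tt,n,p,T)
    for k in range(n):
        qp=q; p=p+T.apply(d); T=T*R.from_rotvec(w); b=ik(p,T,[q]); q=b[1]
        dv=np.abs(q-qp).max()
        if k%3==2 or k==n-1: report(p,T,"%.1f err %.3f dq %.2f"%(t,b[0],dv)); print("      ",q.round(2),fk(q,m)[2].round(2),fk(q,m)[3].round(2))
E
python3 seg.py
```

```text
6 rows of [1.32,-1.51,0.60,-0.0360,0.1156,0.0269] |d|=2.09 |w|=0.124
0.2 err 0.000 dq 0.07 tcp [0.452 0.144 0.301] z [ 0.63 -0.77 -0.12] pan minz 0.279 shx 0.001 flagd 0.109 | body minz 0.212 shx -0.139 flagd 0.246
       [-1.16  0.28  0.03  2.08  1.15  1.79  0.65] [0.09 0.09 0.69] [0.24 0.41 0.34]
0.2 err 0.000 dq 0.07 tcp [0.43 0.1  0.34] z [ 0.32 -0.91 -0.25] pan minz 0.301 shx -0.021 flagd 0.054 | body minz 0.260 shx -0.136 flagd 0.209
       [-1.08  0.24  0.1   1.91  0.95  1.92  0.72] [0.09 0.07 0.69] [0.32 0.41 0.43]
6 rows of [0.65,-1.61,1.15,-0.0425,0.1050,0.0397] |d|=2.08 |w|=0.120
0.4 err 0.000 dq 0.05 tcp [0.418 0.049 0.374] z [ 0.02 -0.92 -0.4 ] pan minz 0.316 shx -0.045 flagd 0.030 | body minz 0.307 shx -0.120 flagd 0.141
       [-0.98  0.21  0.19  1.76  0.79  2.01  0.75] [0.09 0.05 0.7 ] [0.41 0.36 0.51]
0.4 err 0.000 dq 0.31 tcp [0.39 0.   0.4 ] z [-0.27 -0.8  -0.53] pan minz 0.325 shx -0.095 flagd 0.062 | body minz 0.349 shx -0.091 flagd 0.110
       [-1.29  0.2   0.8   1.68  0.58  2.04  0.82] [0.06 0.06 0.7 ] [0.48 0.27 0.58]
6 rows of [-0.73,-1.00,0.93,-0.0541,0.088
[... 1130 characters left out ...]
6 tcp [ 0.432 -0.222  0.387] z [-0.2   0.35 -0.91] pan minz 0.263 shx -0.109 flagd 0.140 | body minz 0.409 shx 0.005 flagd 0.146
       [ 0.27  0.26  0.33  1.31 -0.28  1.95  0.59] [ 0.09 -0.07  0.69] [ 0.5  -0.34  0.7 ]
1.0 err 0.000 dq 0.06 tcp [ 0.457 -0.268  0.374] z [ 0.01  0.46 -0.89] pan minz 0.252 shx -0.090 flagd 0.169 | body minz 0.405 shx -0.001 flagd 0.220
       [ 0.39  0.3   0.38  1.32 -0.47  1.86  0.58] [ 0.1  -0.09  0.69] [ 0.45 -0.42  0.68]
1.0 err 0.000 dq 0.06 tcp [ 0.464 -0.284  0.369] z [ 0.09  0.48 -0.87] pan minz 0.250 shx -0.080 flagd 0.184 | body minz 0.402 shx 0.001 flagd 0.245
       [ 0.43  0.31  0.4   1.33 -0.54  1.82  0.59] [ 0.1  -0.09  0.69] [ 0.43 -0.45  0.67]
```

```bash
sed -i 's/^W=.*/W=[(.2,[.42,.10,.30],6),(.4,[.385,0.0,.32],6),(.6,[.38,-.09,.32],6),(.8,[.40,-.18,.32],6),(1,pe+[0,0,.02],7)]/' seg.py; python3 seg.py
```

```text
6 rows of [1.48,-0.84,0.55,-0.0360,0.1156,0.0269] |d|=1.79 |w|=0.124
0.2 err 0.000 dq 0.08 tcp [0.448 0.142 0.281] z [ 0.63 -0.77 -0.12] pan minz 0.258 shx -0.003 flagd 0.106 | body minz 0.192 shx -0.143 flagd 0.247
       [-1.16  0.31  0.02  2.1   1.14  1.77  0.6 ] [0.1  0.11 0.69] [0.23 0.4  0.32]
0.2 err 0.000 dq 0.07 tcp [0.42 0.1  0.3 ] z [ 0.32 -0.91 -0.25] pan minz 0.261 shx -0.031 flagd 0.061 | body minz 0.220 shx -0.146 flagd 0.213
       [-1.09  0.29  0.08  1.95  0.91  1.88  0.64] [0.1  0.09 0.69] [0.31 0.41 0.39]
6 rows of [0.63,-0.99,1.41,-0.0425,0.1050,0.0397] |d|=1.83 |w|=0.120
0.4 err 0.000 dq 0.06 tcp [0.411 0.048 0.314] z [ 0.02 -0.92 -0.4 ] pan minz 0.256 shx -0.052 flagd 0.029 | body minz 0.247 shx -0.128 flagd 0.144
       [-0.97  0.25  0.18  1.84  0.75  1.92  0.65] [0.1  0.06 0.69] [0.4  0.36 0.45]
0.4 err 0.000 dq 0.06 tcp [0.385 0.    0.32 ] z [-0.27 -0.8  -0.53] pan minz 0.245 shx -0.100 flagd 0.066 | body minz 0.269 shx -0.096 flagd 0.114
       [-0.85  0.22  0.28  1.77  0.56  1.96  0.64] [0.09 0.04 0.7 ] [0.48 0.27 0.5 ]
6 rows of [-0.79,-0.84,1.00,-0.0541,0
[... 1135 characters left out ...]
7 tcp [ 0.434 -0.22   0.324] z [-0.2   0.35 -0.91] pan minz 0.200 shx -0.107 flagd 0.138 | body minz 0.346 shx 0.007 flagd 0.146
       [-0.06  0.32  0.75  1.45 -0.37  1.85  0.72] [ 0.13 -0.03  0.69] [ 0.5  -0.34  0.64]
1.0 err 0.000 dq 0.07 tcp [ 0.458 -0.267  0.328] z [ 0.01  0.46 -0.89] pan minz 0.207 shx -0.089 flagd 0.169 | body minz 0.359 shx -0.001 flagd 0.220
       [ 0.09  0.36  0.78  1.42 -0.57  1.82  0.72] [ 0.14 -0.05  0.68] [ 0.45 -0.42  0.63]
1.0 err 0.000 dq 0.07 tcp [ 0.464 -0.284  0.329] z [ 0.09  0.48 -0.87] pan minz 0.210 shx -0.080 flagd 0.184 | body minz 0.362 shx 0.001 flagd 0.245
       [ 0.14  0.37  0.79  1.42 -0.64  1.8   0.72] [ 0.14 -0.06  0.68] [ 0.43 -0.45  0.63]
```

```bash
python3 -m jog '[[1.48,-0.84,0.55,-0.036,0.1156,0.0269,-0.9],[1.48,-0.84,0.55,-0.036,0.1156,0.0269,-0.9],[1.48,-0.84,0.55,-0.036,0.1156,0.0269,-0.9],[1.48,-0.84,0.55,-0.036,0.1156,0.0269,-0.9],[1.48,-0.84,0.55,-0.036,0.1156,0.0269,-0.9],[1.48,-0.84,0.55,-0.036,0.1156,0.0269,-0.9],[0.63,-0.99,1.41,-0.0425,0.105,0.0397,-0.9],[0.63,-0.99,1.41,-0.0425,0.105,0.0397,-0.9],[0.63,-0.99,1.41,-0.0425,0.105,0.0397,-0.9],[0.63,-0.99,1.41,-0.0425,0.105,0.0397,-0.9],[0.63,-0.99,1.41,-0.0425,0.105,0.0397,-0.9],[0.63,-0.99,1.41,-0.0425,0.105,0.0397,-0.9]]'; sed -i 's/^W=.*/W=[(.6,[.38,-.09,.32],6),(.8,[.40,-.18,.32],6),(1,pe+[0,0,.02],7)]/' seg.py; python3 seg.py; python3 -c "from h import *;s=log();print(s['joint_positions'].round(2),s['width'])"
```

```text
time: 17.3
ee_pos: [0.3845, -0.0007, 0.32]
eef_rot: [0.165, 0.86, -0.479, -0.066]
ft_force: [0.1, -0.2, -2.7]
width: 0.0157
6 rows of [-0.80,-0.83,0.99,-0.0541,0.0881,0.0488] |d|=1.52 |w|=0.114
0.6 err 0.000 dq 0.06 tcp [ 0.389 -0.046  0.324] z [-0.45 -0.59 -0.67] pan minz 0.231 shx -0.121 flagd 0.077 | body minz 0.293 shx -0.041 flagd 0.074
       [-0.7   0.21  0.39  1.68  0.41  1.95  0.65] [0.09 0.02 0.7 ] [0.54 0.16 0.55]
0.6 err 0.000 dq 0.06 tcp [ 0.38 -0.09  0.32] z [-0.55 -0.32 -0.77] pan minz 0.214 shx -0.134 flagd 0.100 | body minz 0.302 shx -0.016 flagd 0.031
       [-0.54  0.21  0.5   1.63  0.23  1.94  0.66] [0.09 0.01 0.7 ] [0.57 0.02 0.58]
6 rows of [-1.51,-0.40,-0.04,-0.0681,0.0681,0.0515] |d|=1.56 |w|=0.109
0.8 err 0.000 dq 0.07 tcp [ 0.396 -0.134  0.323] z [-0.51 -0.05 -0.86] pan minz 0.206 shx -0.124 flagd 0.137 | body minz 0.321 shx 0.008 flagd 0.027
       [-0.38  0.24  0.61  1.55  0.04  1.91  0.68] [ 0.1 -0.   0.7] [ 0.57 -0.12  0.62]
0.8 err 0.000 dq 0.07 tcp [ 0.4  -0.18  0.32] z [-0.39  0.21 -0.9 ] pan minz 0.198 shx -0.130 flagd 0.143 | body minz 0.330 shx 0.0
[... 260 characters left out ...]
0 shx -0.107 flagd 0.138 | body minz 0.346 shx 0.007 flagd 0.146
       [-0.06  0.32  0.75  1.45 -0.37  1.85  0.72] [ 0.13 -0.03  0.69] [ 0.5  -0.34  0.64]
1.0 err 0.000 dq 0.07 tcp [ 0.458 -0.267  0.328] z [ 0.01  0.46 -0.89] pan minz 0.207 shx -0.089 flagd 0.169 | body minz 0.359 shx -0.001 flagd 0.220
       [ 0.09  0.36  0.79  1.42 -0.57  1.82  0.72] [ 0.14 -0.05  0.68] [ 0.45 -0.42  0.63]
1.0 err 0.000 dq 0.07 tcp [ 0.464 -0.284  0.329] z [ 0.09  0.48 -0.87] pan minz 0.210 shx -0.080 flagd 0.184 | body minz 0.362 shx 0.001 flagd 0.245
       [ 0.14  0.38  0.79  1.42 -0.64  1.8   0.72] [ 0.14 -0.06  0.68] [ 0.43 -0.45  0.63]
[-0.85  0.22  0.28  1.77  0.56  1.96  0.64] 0.01569581257673494
```

Tracking matches the model. Continue with the rest.

```bash
python3 -m jog '[[-0.8,-0.83,0.99,-0.0541,0.0881,0.0488,-0.9],[-0.8,-0.83,0.99,-0.0541,0.0881,0.0488,-0.9],[-0.8,-0.83,0.99,-0.0541,0.0881,0.0488,-0.9],[-0.8,-0.83,0.99,-0.0541,0.0881,0.0488,-0.9],[-0.8,-0.83,0.99,-0.0541,0.0881,0.0488,-0.9],[-0.8,-0.83,0.99,-0.0541,0.0881,0.0488,-0.9],[-1.51,-0.4,-0.04,-0.0681,0.0681,0.0515,-0.9],[-1.51,-0.4,-0.04,-0.0681,0.0681,0.0515,-0.9],[-1.51,-0.4,-0.04,-0.0681,0.0681,0.0515,-0.9],[-1.51,-0.4,-0.04,-0.0681,0.0681,0.0515,-0.9],[-1.51,-0.4,-0.04,-0.0681,0.0681,0.0515,-0.9],[-1.51,-0.4,-0.04,-0.0681,0.0681,0.0515,-0.9]]'; python3 -m jog '[[-1.35,0.77,-0.85,-0.0695,0.0388,0.0379,-0.9],[-1.35,0.77,-0.85,-0.0695,0.0388,0.0379,-0.9],[-1.35,0.77,-0.85,-0.0695,0.0388,0.0379,-0.9],[-1.35,0.77,-0.85,-0.0695,0.0388,0.0379,-0.9],[-1.35,0.77,-0.85,-0.0695,0.0388,0.0379,-0.9],[-1.35,0.77,-0.85,-0.0695,0.0388,0.0379,-0.9],[-1.35,0.77,-0.85,-0.0695,0.0388,0.0379,-0.9],[0,0,0,0,0,0,-0.9],[0,0,0,0,0,0,-0.9]]'; cat > look.py <<'E'
import sys
from tr import *
s=log(); p,T=s["ee_pos"],R.from_quat(s["eef_rot"]); print(s["joint_positions"].round(2),s["width"],s["ft_force"].round(1)); report(p,T)
pc,Rq=panel(p,T); print("panel c",pc.round(4),Rq.as_matrix().round(2).tolist())
K=pc+Rq.apply(C); L=[K[[0,1,3,2,0]],K[[4,5,7,6,4]],K[[0,4]],K[[1,5]],K[[2,6]],K[[3,7]]]
w,d=.077,.072
def rect(x0,x1,y0,y1,z): return pose2(*ba,[[x0,y0,z],[x1,y0,z],[x1,y1,z],[x0,y1,z],[x0,y0,z]])
L+=[rect(-w,w,-d,d,.105),rect(-.027,.027,-d,d,.105)]
k=sys.argv[1]
t=r.camera("top"); sd=r.camera("side")
crop(t,350,140,500,260,5,"t"+k+".png",L); crop(sd,300,170,440,330,4,"s"+k+".png",L)
crop(t,350,140,500,260,5,"tn"+k+".png"); crop(sd,300,170,440,330,4,"sn"+k+".png")
E
python3 look.py 12
```

```text
time: 18.8
ee_pos: [0.401, -0.1804, 0.3193]
eef_rot: [0.614, 0.756, -0.042, -0.224]
ft_force: [0.2, -0.8, -2.7]
width: 0.0158
time: 19.92
ee_pos: [0.4662, -0.2824, 0.3285]
eef_rot: [0.741, 0.622, 0.192, -0.163]
ft_force: [0.3, -0.0, -2.2]
width: 0.0157
[ 0.13  0.38  0.8   1.41 -0.65  1.81  0.73] 0.015724509924089566 [ 0.3 -0.  -2.2]
 tcp [ 0.466 -0.282  0.328] z [ 0.08  0.48 -0.87] pan minz 0.209 shx -0.078 flagd 0.182 | body minz 0.361 shx 0.003 flagd 0.243
panel c [ 0.4656 -0.2857  0.2792] [[-0.0, -0.17, -0.99], [0.0, -0.99, 0.17], [-1.0, 0.0, 0.0]]
```

```bash
sleep 0.1
```

```text
(no output)
```

View pics/t12.png

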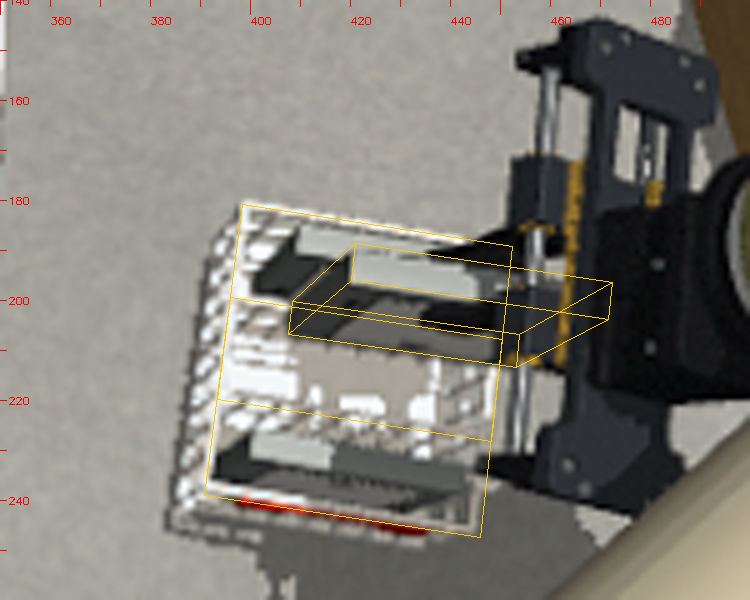

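View pics/s12.png

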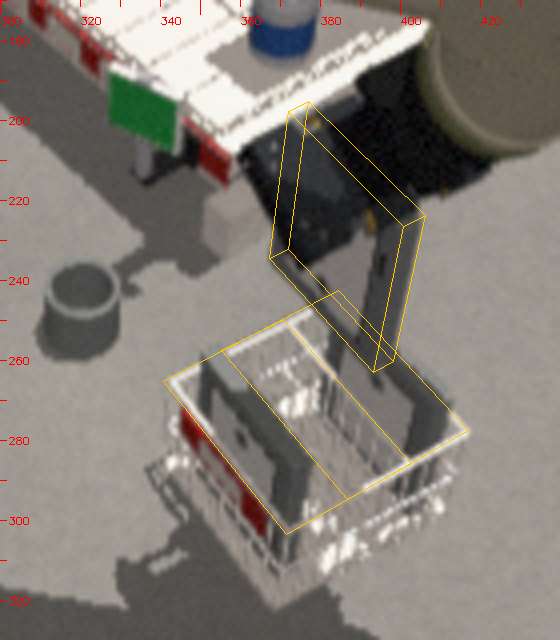

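View pics/tn12.png

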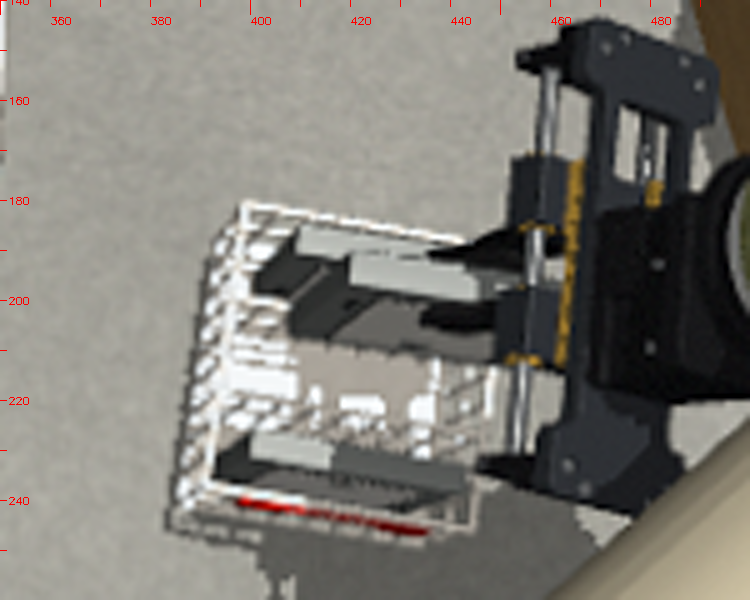

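View pics/sn12.png

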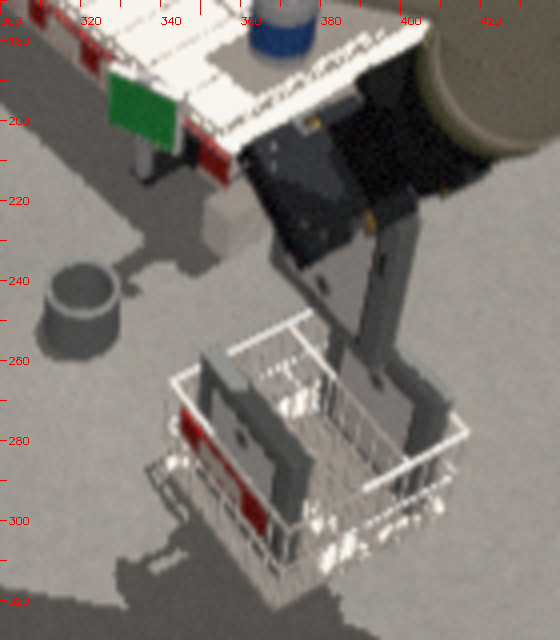

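```bash
python3 - <<'E'
from tr import *
pe,Te=tool_for_panel(np.array([ba[0],ba[1],.075+.03]),Rplace)
s=r.read_state(); d,w=plan(pe,Te,8); chain(s["ee_pos"],R.from_quat(s["eef_rot"]),d,w,8,s["joint_positions"])
E
```

```text
8 rows of [-1.09,-0.02,1.89,-0.0005,-0.0000,0.0008] |d|=2.18 |w|=0.001
   2 [ 0.466 -0.283  0.263] [ 0.08  0.48 -0.87] 0.0 [ 0.13  0.42  0.79  1.52 -0.66  1.7   0.79]
   5 [ 0.465 -0.283  0.198] [ 0.09  0.48 -0.87] 0.0 [ 0.14  0.47  0.77  1.6  -0.69  1.6   0.86]
   7 [ 0.464 -0.284  0.154] [ 0.09  0.48 -0.87] 0.0 [ 0.16  0.51  0.75  1.64 -0.71  1.53  0.91]
```

```bash
python3 -m jog '[[-1.09,-0.02,1.89,0,0,0.0008,-0.9],[-1.09,-0.02,1.89,0,0,0.0008,-0.9],[-1.09,-0.02,1.89,0,0,0.0008,-0.9],[-1.09,-0.02,1.89,0,0,0.0008,-0.9],[0,0,0,0,0,0,-0.9]]'; python3 -m jog '[[-1.09,-0.02,1.89,0,0,0.0008,-0.9],[-1.09,-0.02,1.89,0,0,0.0008,-0.9],[-0.8,-0.02,1.4,0,0,0.0008,-0.9],[-0.6,0,1.05,0,0,0.0008,-0.9],[0,0,0,0,0,0,-0.9]]';python3 look.py 13
```

```text
time: 20.65
ee_pos: [0.4648, -0.283, 0.2398]
eef_rot: [0.743, 0.62, 0.192, -0.164]
ft_force: [0.8, 0.4, -2.7]
width: 0.0156
time: 21.28
ee_pos: [0.4642, -0.2841, 0.1692]
eef_rot: [0.743, 0.619, 0.192, -0.163]
ft_force: [-0.1, 0.1, -2.4]
width: 0.0155
[ 0.15  0.5   0.76  1.62 -0.7   1.56  0.89] 0.015530676669105634 [-0.1  0.1 -2.4]
 tcp [ 0.464 -0.284  0.169] z [ 0.08  0.48 -0.87] pan minz 0.050 shx -0.079 flagd 0.184 | body minz 0.202 shx 0.001 flagd 0.245
panel c [ 0.4635 -0.2874  0.1199] [[-0.0, -0.18, -0.98], [0.0, -0.98, 0.18], [-1.0, -0.0, 0.0]]
```

```bash
sleep 0.1
```

```text
(no output)
```

View pics/tn13.png

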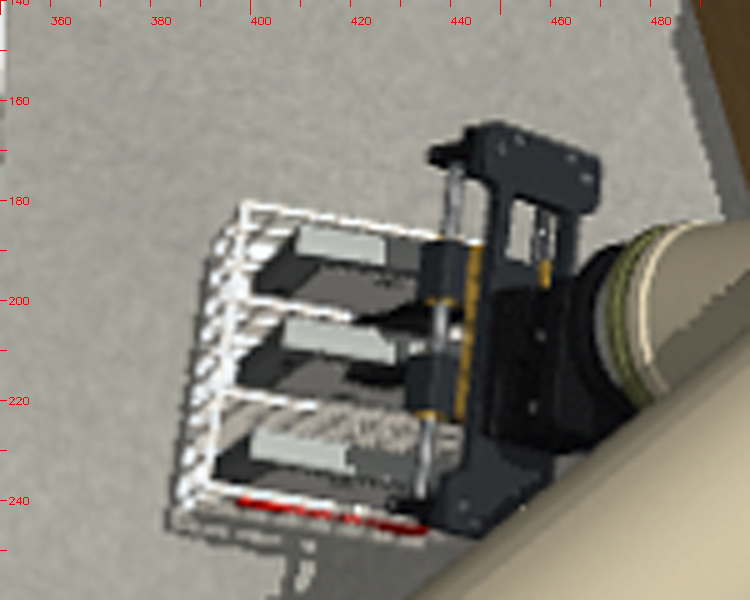

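View pics/s13.png

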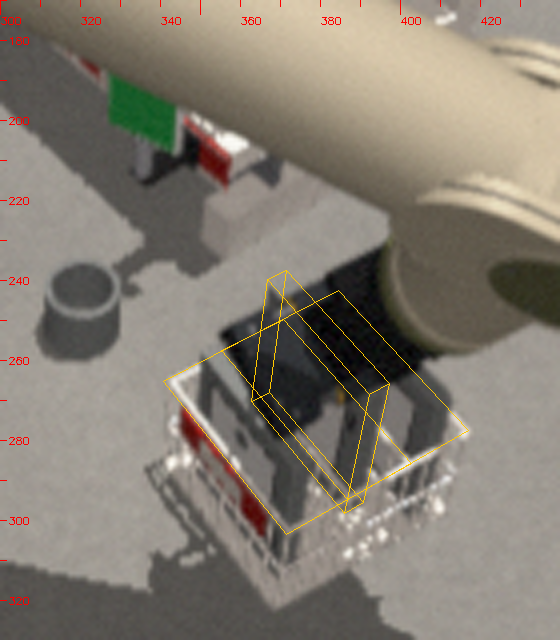

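```bash
python3 -m jog '[[-0.5,0,0.87,0,0,0,-0.9],[-0.5,0,0.87,0,0,0,-0.9],[-0.5,0,0.87,0,0,0,-0.9],[-0.5,0,0.87,0,0,0,-0.9],[0,0,0,0,0,0,-0.9]]'; python3 -m jog '[[-0.1,0,0.174,0,0,0,-0.9],[0,0,0,0,0,0,-0.9]]';python3 -m jog '[[-0.1,0,0.174,0,0,0,-0.9],[0,0,0,0,0,0,-0.9]]'
```

```text
time: 22.0
ee_pos: [0.4639, -0.2845, 0.1289]
eef_rot: [0.743, 0.619, 0.192, -0.163]
ft_force: [-0.4, 0.7, -1.5]
width: 0.0158
time: 22.25
ee_pos: [0.4643, -0.2849, 0.128]
eef_rot: [0.743, 0.62, 0.192, -0.163]
ft_force: [-0.2, 0.1, -1.3]
width: 0.0152
time: 22.5
ee_pos: [0.4648, -0.2847, 0.1273]
eef_rot: [0.743, 0.62, 0.193, -0.163]
ft_force: [-1.6, 2.3, 8.1]
width: 0.0155
```

```bash
python3 -m jog '[[0.05,0,-0.08,0,0,0,-0.9],[0,0,0,0,0,0,-0.62],[0,0,0,0,0,0,-0.58],[0,0,0,0,0,0,-0.52],[0,0,0,0,0,0,-0.45],[0,0,0,0,0,0,-0.35],[0,0,0,0,0,0,-0.3],[0,0,0,0,0,0,-0.3]]' 20;python3 look.py 14
```

```text
time: 23.5
ee_pos: [0.4643, -0.2848, 0.1268]
eef_rot: [0.743, 0.62, 0.192, -0.163]
ft_force: [-0.1, -0.1, -0.8]
width: 0.0302
[ 0.17  0.55  0.74  1.66 -0.73  1.5   0.94] 0.03023624460275704 [-0.1 -0.1 -0.8]
 tcp [ 0.464 -0.285  0.127] z [ 0.08  0.48 -0.87] pan minz 0.008 shx -0.079 flagd 0.185 | body minz 0.160 shx 0.001 flagd 0.246
panel c [ 0.4635 -0.2881  0.0776] [[-0.0, -0.18, -0.98], [0.0, -0.98, 0.18], [-1.0, -0.0, 0.0]]
```

```bash
sleep 0.1
```

```text
(no output)
```

View pics/tn14.png

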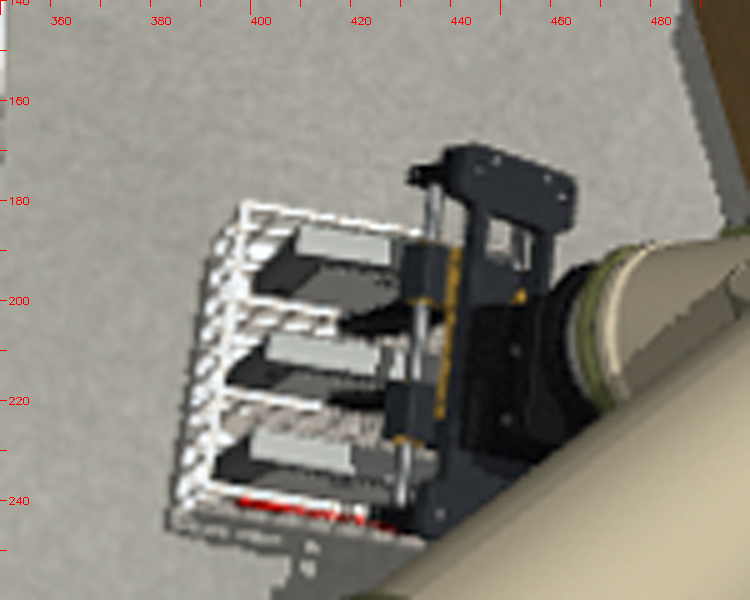

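View pics/sn14.png

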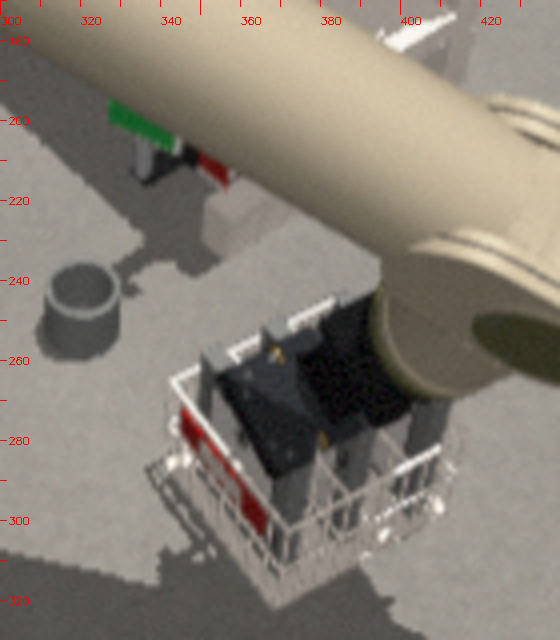

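```bash
python3 -m jog '[[0,0,-0.5,0,0,0,-0.3],[0,0,-1,0,0,0,-0.3],[0,0,-1.5,0,0,0,-0.3],[0,0,-2,0,0,0,-0.3],[0,0,-3,0,0,0,-0.3],[0,0,-3,0,0,0,-0.3],[0,0,-3,0,0,0,-0.3],[0,0,-2,0,0,0,-0.9]]';python3 look.py 15
```

```text
time: 24.6
ee_pos: [0.4502, -0.3633, 0.2688]
eef_rot: [0.744, 0.62, 0.192, -0.162]
ft_force: [0.6, 0.9, -0.2]
width: 0.0257
[ 0.3   0.54  0.79  1.36 -0.69  1.8   0.89] 0.025719102044775365 [ 0.6  0.9 -0.2]
 tcp [ 0.45  -0.363  0.269] z [ 0.09  0.48 -0.87] pan minz 0.150 shx -0.089 flagd 0.265 | body minz 0.302 shx -0.008 flagd 0.323
panel c [ 0.4496 -0.3667  0.2196] [[-0.0, -0.18, -0.98], [-0.0, -0.98, 0.18], [-1.0, 0.0, 0.0]]
```

```bash
sleep 0.1
```

```text
(no output)
```

View pics/tn15.png

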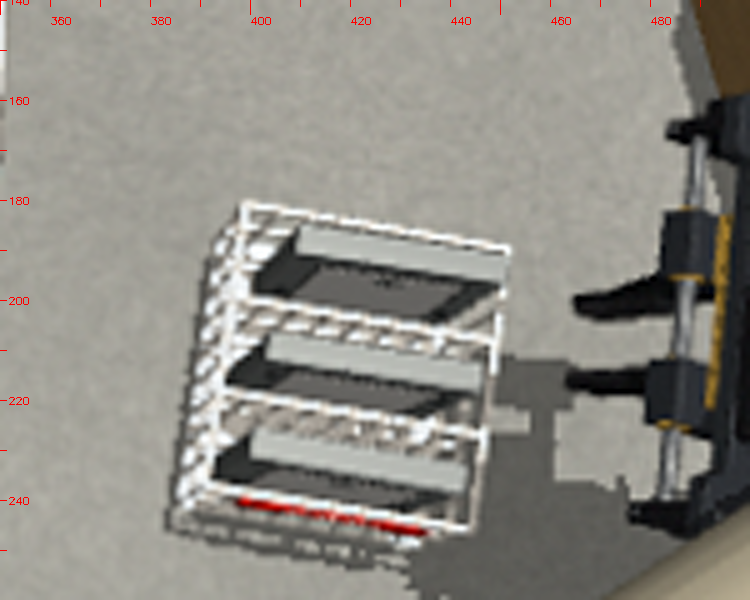

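View pics/sn15.png

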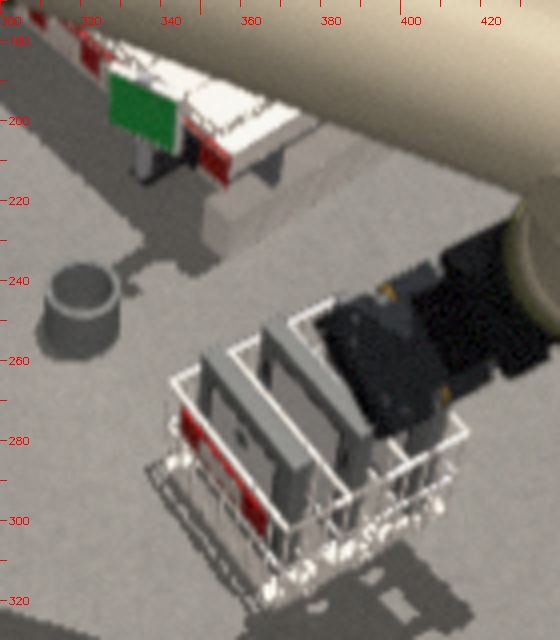

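```bash
cat > fl.py <<'E'
from tr import *
def sw(x,y,z=0): return pose2(*sh,[x/1000,y/1000,z])[0]
ex=np.array([np.cos(sh[2]),np.sin(sh[2]),0]); ey=np.array([-np.sin(sh[2]),np.cos(sh[2]),0])
a=np.radians(10); zl=np.sin(a)*ex-np.cos(a)*Z
TIP=.180; tcpz=TIP+.011*np.cos(a)
hx,hy=9.5,15
def finger(th,extra=0,rho=21):
    u=np.array([-np.sin(th),np.cos(th)]); n=np.array([np.cos(th),np.sin(th)])
    rr=hx*abs(n[0])+hy*abs(n[1])+4+extra
    # lean: shaft at board top (35mm up) is shifted by -6mm in x; tip relative to TCP +2mm
    c=rho*u+rr*n; 
    if n[0]>0: c=c+np.array([6*n[0],0])
    return sw(-50+c[0]-2,-185+c[1],tcpz)
E
python3 - <<'E'
from fl import *
t=r.camera("top"); crop(t,310,165,360,205,12,"t16.png"); print(ray(t,[[331.5,185.2]],.215), sw(-50,-185,.215))
s=r.read_state(); q0=s["joint_positions"]
for sg in(1,-1):
    Tf=rot(zl,sg*ey)
    for th in (.25,1.57,3.14):
        b=ik(finger(th),Tf,[q0]+[np.clip(q0+rng.normal(0,.6,7),lo+.01,hi-.01) for _ in range(8)]); print(sg,th,finger(th).round(3),round(b[0],3),b[1].round(2),fk(b[1],m)[2].round(2),fk(b[1],m)[3].round(2))
E
```

```text
[[ 0.5209901  -0.05190632  0.215     ]] [ 0.52140299 -0.05467695  0.215     ]
1 0.25 [ 0.538 -0.031  0.191] 0.0 [-0.25  0.04  0.22  1.91  0.01  1.02  1.48] [ 0.02 -0.04  0.71] [ 0.48 -0.03  0.53]
1 1.57 [ 0.5   -0.034  0.191] 0.0 [-0.22 -0.05  0.18  1.99  0.03  1.02  1.46] [-0.02 -0.05  0.71] [ 0.44 -0.03  0.53]
1 3.14 [ 0.505 -0.075  0.191] 0.0 [-0.18 -0.03  0.24  1.97  0.01  1.02  1.56] [-0.01 -0.05  0.71] [ 0.45 -0.07  0.53]
-1 0.25 [ 0.538 -0.031  0.191] 0.0 [-0.31  0.04  0.28  1.91  0.01  1.02 -1.66] [ 0.02 -0.04  0.71] [ 0.48 -0.03  0.53]
-1 1.57 [ 0.5   -0.034  0.191] 0.0 [-0.21 -0.05  0.17  1.99  0.03  1.02 -1.68] [-0.02 -0.05  0.71] [ 0.44 -0.03  0.53]
-1 3.14 [ 0.505 -0.075  0.191] 0.0 [-0.21 -0.03  0.26  1.98  0.01  1.02 -1.58] [-0.01 -0.05  0.71] [ 0.45 -0.07  0.53]
```

View pics/t16.png

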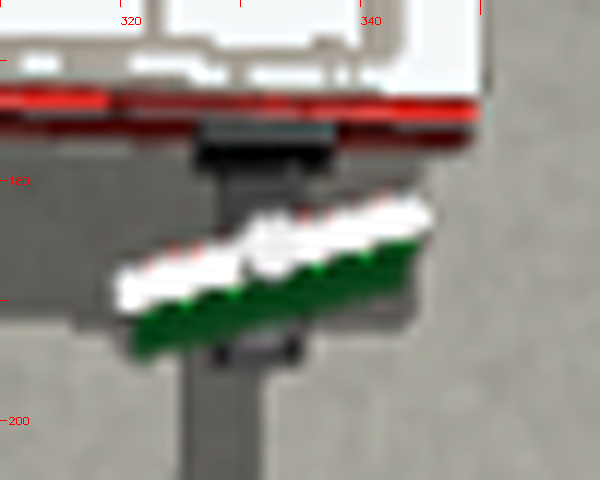

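```bash
python3 - <<'E'
from fl import *
s=r.read_state(); p,T,q=s["ee_pos"],R.from_quat(s["eef_rot"]),s["joint_positions"]
Tf=rot(zl,ey); st=finger(.29,10); print(st)
d,w=plan([.47,-.17,.33],R.from_rotvec((Tf*T.inv()).as_rotvec()*.55)*T,8,p,T); p,T,q=chain(p,T,d,w,8,q)
d,w=plan(st+[0,0,.09],Tf,8,p,T); p,T,q=chain(p,T,d,w,8,q)
d,w=plan(st,Tf,4,p,T); p,T,q=chain(p,T,d,w,4,q)
E
```

```text
[ 0.54698794 -0.02816979  0.19083289]
8 rows of [2.50,0.87,0.17,0.0195,-0.0351,-0.1166] |d|=2.65 |w|=0.123
   2 [ 0.48  -0.296  0.298] [ 0.03  0.39 -0.92] 0.0 [ 0.12  0.4   0.74  1.41 -0.55  1.72  1.04]
   5 [ 0.483 -0.22   0.32 ] [ 0.01  0.27 -0.96] 0.0 [-0.06  0.2   0.66  1.52 -0.36  1.61  1.14]
   7 [ 0.47 -0.17  0.33] [ 0.02  0.2  -0.98] 0.0 [-0.16  0.05  0.57  1.62 -0.22  1.54  1.19]
8 rows of [-0.02,1.98,0.83,0.0160,-0.0287,-0.0954] |d|=2.14 |w|=0.101
   2 [ 0.51  -0.122  0.314] [ 0.06  0.11 -0.99] 0.0 [-0.24  0.04  0.49  1.65 -0.14  1.43  1.31]
   5 [ 0.537 -0.067  0.295] [ 0.12  0.03 -0.99] 0.0 [-0.33  0.02  0.4   1.71 -0.05  1.3   1.41]
   7 [ 0.547 -0.028  0.281] [ 0.17 -0.01 -0.98] 0.0 [-0.38 -0.01  0.34  1.76  0.02  1.21  1.47]
4 rows of [0.39,0.00,2.22,-0.0000,0.0000,-0.0000] |d|=2.25 |w|=0.000
   2 [ 0.547 -0.028  0.213] [ 0.17 -0.01 -0.98] 0.0 [-0.38  0.04  0.34  1.86  0.    1.07  1.48]
   3 [ 0.547 -0.028  0.191] [ 0.17 -0.01 -0.98] 0.0 [-0.37  0.06  0.35  1.89 -0.    1.02  1.48]
```

```bash
python3 -m jog '[[2.5,0.87,0.17,0.0195,-0.0351,-0.1166,-1],[2.5,0.87,0.17,0.0195,-0.0351,-0.1166,-1],[2.5,0.87,0.17,0.0195,-0.0351,-0.1166,-1],[2.5,0.87,0.17,0.0195,-0.0351,-0.1166,-1],[2.5,0.87,0.17,0.0195,-0.0351,-0.1166,-1],[2.5,0.87,0.17,0.0195,-0.0351,-0.1166,-1],[2.5,0.87,0.17,0.0195,-0.0351,-0.1166,-1],[2.5,0.87,0.17,0.0195,-0.0351,-0.1166,-1],[-0.02,1.98,0.83,0.016,-0.0287,-0.0954,-1],[-0.02,1.98,0.83,0.016,-0.0287,-0.0954,-1],[-0.02,1.98,0.83,0.016,-0.0287,-0.0954,-1],[-0.02,1.98,0.83,0.016,-0.0287,-0.0954,-1],[-0.02,1.98,0.83,0.016,-0.0287,-0.0954,-1],[-0.02,1.98,0.83,0.016,-0.0287,-0.0954,-1],[-0.02,1.98,0.83,0.016,-0.0287,-0.0954,-1],[-0.02,1.98,0.83,0.016,-0.0287,-0.0954,-1],[0,0,0,0,0,0,-1],[0,0,0,0,0,0,-1]]'; python3 - <<'E'
from fl import *
s=log(); plan(finger(.29,10),rot(zl,ey),4)
for n in ('top','side'):
  c=r.camera(n); crop(c,*((290,150,370,230,7) if n=='top' else (280,150,400,250,6)),n+'17.png')
E
```

```text
time: 27.0
ee_pos: [0.5467, -0.0274, 0.2805]
eef_rot: [0.03, 0.996, -0.002, 0.086]
ft_force: [0.0, -0.8, 0.1]
width: 0.0003
4 rows of [0.38,-0.02,2.21,0.0004,-0.0005,-0.0004] |d|=2.24 |w|=0.001
```

```bash
sleep 0.1
```

```text
(no output)
```

View pics/side17.png

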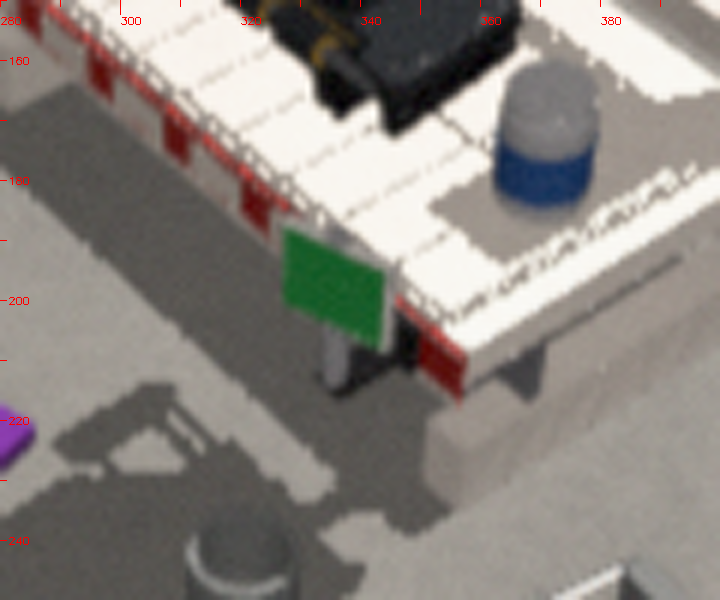

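View pics/top17.png

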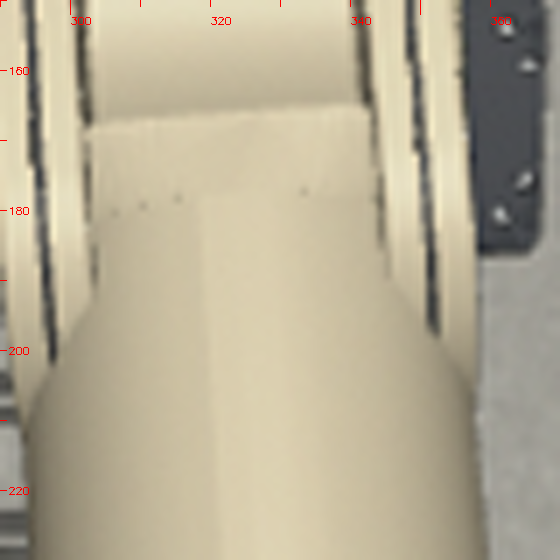

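```bash
python3 -m jog '[[0.38,-0.02,2.21,0,0,0,-1],[0.38,-0.02,2.21,0,0,0,-1],[0.38,-0.02,2.21,0,0,0,-1],[0.38,-0.02,2.21,0,0,0,-1],[0,0,0,0,0,0,-1]]'; python3 - <<'E'
from fl import *
s=log(); p,T,q=s["ee_pos"],R.from_quat(s["eef_rot"]),s["joint_positions"]
Tf=rot(zl,ey)
for th,rho in ((.29,21),(.7,21),(1.1,21),(1.57,21),(2.0,21),(2.4,22),(2.8,23),(3.14,24)):
    g=finger(th,0,rho); d,w=plan(g,T,2,p,T); p=g; print("   ",th,g.round(3))
c=r.camera('side'); crop(c,280,150,400,250,6,'s18.png')
E
```

```text
time: 27.72
ee_pos: [0.5463, -0.0282, 0.1896]
eef_rot: [0.03, 0.996, -0.002, 0.085]
ft_force: [0.2, -0.5, 0.0]
width: 0.0004
2 rows of [0.43,-0.14,-0.14,0.0000,0.0000,0.0000] |d|=0.47 |w|=0.000
    0.29 [ 0.537 -0.03   0.191]
2 rows of [0.46,0.22,-0.08,0.0000,0.0000,0.0000] |d|=0.52 |w|=0.000
    0.7 [ 0.528 -0.025  0.191]
2 rows of [0.65,-0.04,-0.11,0.0000,0.0000,0.0000] |d|=0.66 |w|=0.000
    1.1 [ 0.515 -0.025  0.191]
2 rows of [0.73,-0.49,-0.13,0.0000,0.0000,0.0000] |d|=0.89 |w|=0.000
    1.57 [ 0.5   -0.034  0.191]
2 rows of [0.35,-0.41,-0.06,0.0000,0.0000,0.0000] |d|=0.54 |w|=0.000
    2.0 [ 0.492 -0.042  0.191]
2 rows of [0.12,-0.64,-0.02,0.0000,0.0000,0.0000] |d|=0.65 |w|=0.000
    2.4 [ 0.489 -0.055  0.191]
2 rows of [-0.29,-0.68,0.05,0.0000,0.0000,0.0000] |d|=0.74 |w|=0.000
    2.8 [ 0.494 -0.069  0.191]
2 rows of [-0.55,-0.42,0.09,0.0000,0.0000,0.0000] |d|=0.69 |w|=0.000
    3.14 [ 0.504 -0.078  0.191]
```

View pics/s18.png

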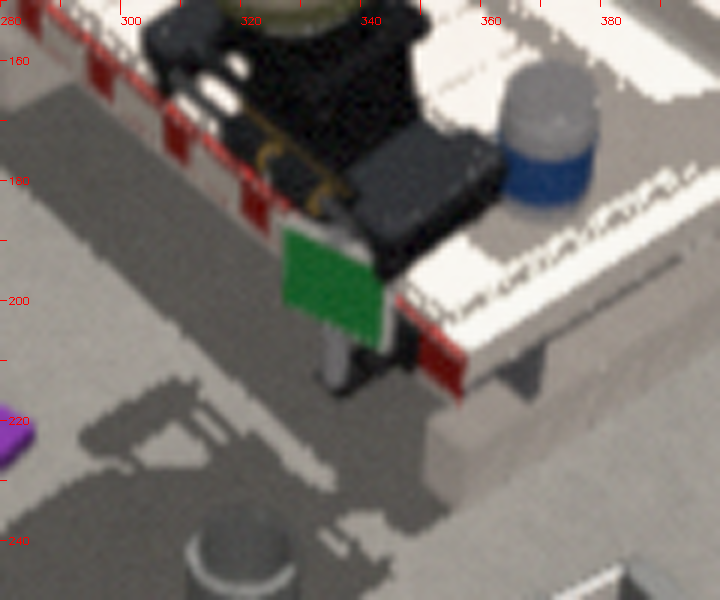

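```bash
python3 -m jog '[[0.43,-0.14,-0.14,0,0,0,-1],[0.43,-0.14,-0.07,0,0,0,-1],[0.46,0.22,-0.08,0,0,0,-1],[0.46,0.22,-0.08,0,0,0,-1],[0.65,-0.04,-0.11,0,0,0,-1],[0.65,-0.04,-0.11,0,0,0,-1],[0,0,0,0,0,0,-1]]'; python3 - <<'E'
from fl import *
s=log()
for n in ('top','side'):
  c=r.camera(n); crop(c,*((290,150,370,230,7) if n=='top' else (280,150,400,250,6)),n+'19.png')
E
```

```text
time: 28.65
ee_pos: [0.5154, -0.0247, 0.1913]
eef_rot: [0.029, 0.996, -0.002, 0.086]
ft_force: [0.9, 0.6, -0.6]
width: 0.0002
```

```bash
sleep 0.1
```

```text
(no output)
```

View pics/side19.png

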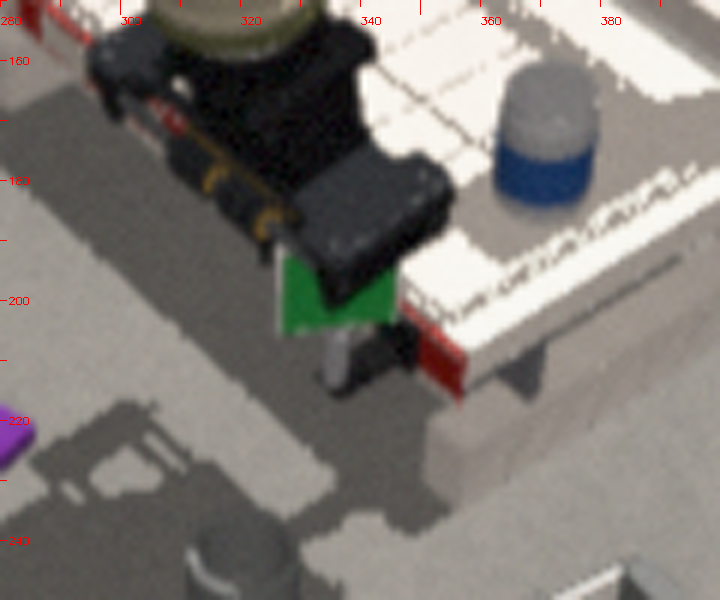

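```bash
python3 -m jog '[[0.73,-0.49,-0.13,0,0,0,-1],[0.73,-0.49,-0.13,0,0,0,-1],[0.35,-0.41,-0.06,0,0,0,-1],[0.35,-0.41,-0.06,0,0,0,-1],[0.12,-0.64,-0.02,0,0,0,-1],[0.12,-0.64,-0.02,0,0,0,-1],[0,0,0,0,0,0,-1]]'; python3 - <<'E'
from fl import *
s=log(); p=s["ee_pos"];T=R.from_quat(s["eef_rot"])
for th,rho in ((2.4,22),(2.8,23),(3.14,24)):
    g=finger(th,0,rho); d,w=plan(g,T,2,p,T); p=g
c=r.camera("side"); crop(c,280,150,400,250,6,'side20.png')
E
```

```text
time: 29.62
ee_pos: [0.4897, -0.0548, 0.1912]
eef_rot: [0.029, 0.996, -0.002, 0.086]
ft_force: [0.7, -0.1, -0.7]
width: 0.0002
2 rows of [0.04,-0.00,0.01,0.0000,0.0000,0.0000] |d|=0.04 |w|=0.000
2 rows of [-0.29,-0.69,0.05,0.0000,0.0000,0.0000] |d|=0.74 |w|=0.000
2 rows of [-0.55,-0.42,0.09,0.0000,0.0000,0.0000] |d|=0.69 |w|=0.000
```

View pics/side20.png

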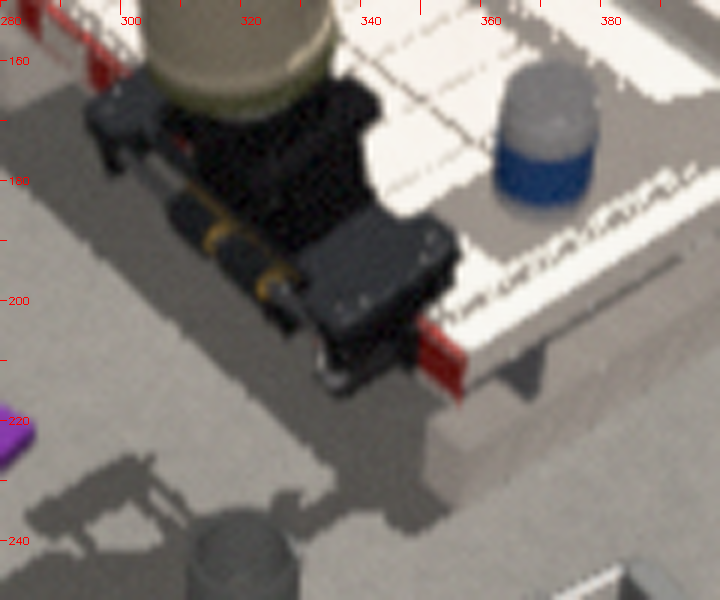

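Flag hidden behind the gripper now; continue to the stop, watching the force.

```bash
python3 -m jog '[[-0.29,-0.69,0.05,0,0,0,-1],[-0.29,-0.69,0.05,0,0,0,-1],[-0.55,-0.42,0.09,0,0,0,-1],[-0.55,-0.42,0.09,0,0,0,-1],[0,0,0,0,0,0,-1]]'; python3 -m jog '[[-0.2,0,0.03,0,0,0,-1],[0,0,0,0,0,0,-1]]'; python3 -m jog '[[-0.2,0,0.03,0,0,0,-1],[0,0,0,0,0,0,-1]]'
```

```text
time: 30.3
ee_pos: [0.5045, -0.0765, 0.1908]
eef_rot: [0.029, 0.996, -0.001, 0.084]
ft_force: [-10.8, 5.6, 7.8]
width: 0.0005
time: 30.55
ee_pos: [0.505, -0.0766, 0.1906]
eef_rot: [0.029, 0.996, -0.001, 0.083]
ft_force: [-20.5, 4.3, 13.4]
width: 0.0006
time: 30.8
ee_pos: [0.5055, -0.0766, 0.1905]
eef_rot: [0.029, 0.996, -0.001, 0.081]
ft_force: [-32.8, 5.9, 23.2]
width: 0.0004
```

```bash
python3 -m jog '[[0.6,0,-0.1,0,0,0,-1],[1.5,0,-0.3,0,0,0,-1],[2,0,-1.5,0,0,0,-1],[2.5,0,-3.5,0,0,0,-1],[2.5,0,-4,0,0,0,-1],[2,0,-4,0,0,0,-1],[0,3,-3,0,0,0,-1],[0,5,-1,0,0,0,-1],[0,5,0,0,0,0,-1],[0,5,0,0,0,0,-1],[0,5,0,0,0,0,-1],[0,5,0,0,0,0,-1],[0,4,0,0,0,0,-1],[0,0,0,0,0,0,-1]]'; python3 - <<'E'
from h import *
s=log(); print(s["joint_positions"].round(2))
for n in ('top','side'):
  c=r.camera(n); cv2.imwrite(f"pics/{n}21.png",c["frame"][:,:,::-1]); crop(c,*((290,150,370,230,7) if n=='top' else (280,150,400,250,6)),n+'22.png')
E
```

```text
time: 32.55
ee_pos: [0.3887, 0.2526, 0.3437]
eef_rot: [0.027, 0.996, -0.002, 0.086]
ft_force: [-0.5, -0.2, 0.1]
width: 0.0006
[-0.53 -0.16 -0.2   1.77  0.09  1.4   0.77]
```

```bash
sleep 0.1
```

```text
(no output)
```

View pics/side21.png

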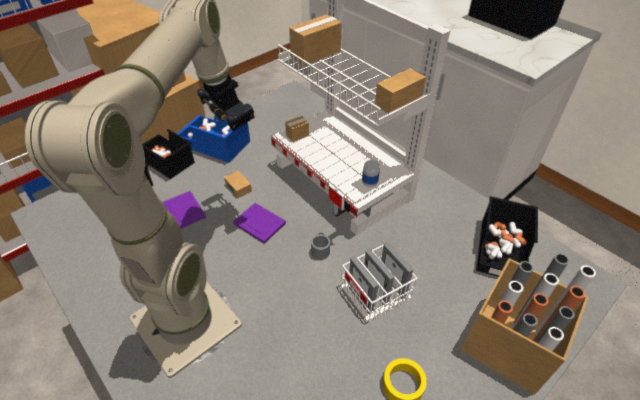

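View pics/top21.png

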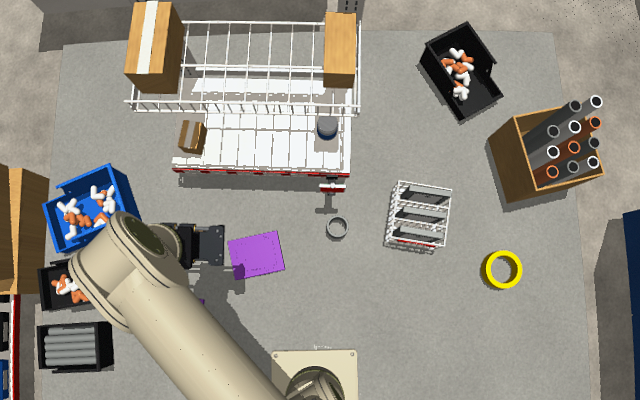

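View pics/top22.png

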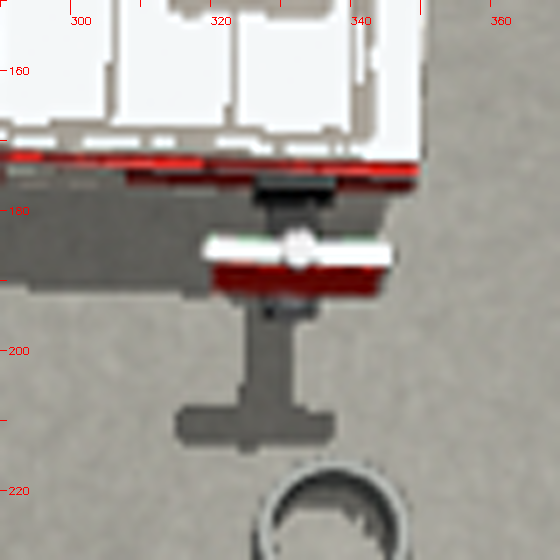

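```bash
python3 - <<'E'
from h import *
a=cv2.imread("pics/side0.png").astype(int);b=cv2.imread("pics/side21.png").astype(int)
for n,(x0,y0,x1,y1) in dict(carton=(285,115,313,146),tin=(358,158,386,190),coupling=(308,232,332,262),box=(224,168,254,204),basketfront=(342,250,378,318)).items(): print(n,np.abs(a-b)[y0:y1,x0:x1].mean().round(2))
print(r.close_job(), r.read_state()["time"])
E
```

```text
carton 8.39
tin 9.0
coupling 7.91
box 10.18
basketfront 14.14
the job is handed in; nothing more can be done
the job is handed in; nothing more can be done
```

The job is done and handed in, at about 33 s of the 72 s allowed.

**What I did**
- **Panel out:** I pressed the closed fingertips on the panel and drew it out flat to about 48 mm of overhang. I then pinched the front end and lifted it off.
- **Panel down:** I stood it on end in the middle compartment and lowered it until it touched the floor at about 8 N. Only then did I open the jaws.
- **Flag:** I pushed it round anticlockwise with the closed fingers until it met its stop.

**Last checks**
- The last pictures show the panel upright between the two stock panels. They show the flag's red face out, with the board parallel to the shelf front.
- The arm was clear of everything, and the wrist force read about 0 N.
- **Highest force:** I saw about 40 N at the wrist, from the fingertips pushing the flag against its stop. I stopped there. That is well under the 120 N wrist limit, and it was fingertip contact, not arm or gripper body.

**Check that did not settle it**
- I compared the first and last side pictures pixel by pixel around the carton, tin, coupling, screw box and front stock panel. The differences were non-zero, about 8 to 14 grey levels, and I had no baseline for image noise or lighting.
- By eye in the side picture, all of these sit where they were at the start.

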